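# Turn over, set and send off the faced organ-pipe caps

### The arm

A 7-joint arm with a two-finger parallel gripper is mounted at the origin on the work surface. World frame = base frame: x ahead of the robot, y to its left, z up, the work surface at z = 0. Lengths are in m, angles in rad, forces in N, time in s.
With the tool pointing down it reaches from about 0.425 to 0.875 m from the base axis. Payload 4.7 kg.
Tool frame: the origin (TCP) lies at the centre of the arm's flange, where the gripper is bolted on; the fingertips stand 173 mm ahead of it and the grasp point (between the pads) lies 155 mm ahead of it; z points along the fingers, y is the direction in which the jaws open and shut (so a half turn about z gives the same grasp; the last joint's range is limited). The gripper opens to 85 mm and grips with 20 to 120 N. Pads are 22 mm wide; open, the fingers measure 114 mm over their backs; the gripper's body (76 mm by 85 mm) begins 54 mm behind the grasp point. The pads swing forward as they close: fully open they stand 13 mm farther back than shut.
Start: joints at [1.286, 0.321, -0.07, 1.45, 0.023, 1.371, -0.057], TCP at [0.191, -0.621, 0.405] pointing down, gripper open.
Joint ranges: [-2.86, 2.86], [-0.3, 2.09], [-1.38, 1.24], [0.06, 2.45], [-1.56, 4.7], [0.09, 2.05], [-2.69, 2.69]. Speed limits (rad/s): [2.57, 2.57, 3.14, 3.14, 3.14, 3.14, 3.14].

### API

Orientations are given as a unit quaternion [x, y, z, w].
In Python, from rig import env gives the robot as it stands. The module is installed in compiled form; this text tells all that it offers.
- The arm moves only by the tool move_arm, never from a script. Its argument "moves" is one flat list of numbers, 6 for each row, row after row: the shift along the tool's x, y, z scaled (see below), then the turn, a rotation vector about the tool's x, y, z scaled (see below). A call has 1 to 10 rows; each row shifts and turns the pose as measured when the row begins, along the tool's axes as they then stand; what a row does not reach is not made up. The controller multiplies each number of a shift by 0.05 m and each number of a turn by 0.12 rad. A row lasts 1/10 s, in which the tool goes at most 50 mm and 8.59 degrees, less where a joint would pass 70% of its speed; a pose out of reach is approached as far as the arm can. A call with a number of a shift or a turn outside -1 to 1 is refused whole. A call with a gripper value outside its range is refused whole. "grip" is the gripper's target within -1 to 1 (fully open at 1, half-way at 0, shut at -1), set as the call begins (left out, the last holds). The fingers move at their own pace and stop on an object; "force" is the grip in N (left out, the last holds). Time passes only in rows, so rows that do not move let the fingers close. It gives the time, the measured TCP pose, the force and the opening at its end, in the units of the state.
- env.sense(): the state, without advancing time (a new reading comes with each control period).
- env.read_camera(name): name is "side" or "top" or "wrist"; returns a dict with "image" (480x640x3 uint8, red, green, blue), "range_z" (480x640 float32, m along the optical axis (not along the pixel's ray), 0 where there is no reading), "fx", "fy", "cx", "cy" (pixels), "world_to_cam" (4x4, takes a point from world to camera coordinates); the wrist camera has in their place "tool_from_camera" (4x4, takes a point from camera to tool coordinates, whose origin is the TCP and whose axes are the flange's). Camera axes: x right, y down, z forward; pixel columns grow to the right and rows downward; lengths in m; the calibration is good to about 2 mm. A picture is of the moment at which its call begins: read the wrist's pose just before it.
- env.close_job(): hands the job in, once; it reports no verdict.
The state is a dict: "clock": time; "joints": joint angles; "qvel": joint speeds; "tau": joint torques, N m; "position": TCP position; "eef_rot": TCP orientation; "wrist_force": force on the tool from outside, world axes, zero at the start; "ft_torque": the same for the moment, N m; "width": opening from 0.0 (shut) to 1.0 (fully open).
Only numpy, scipy, OpenCV 4.12 (cv2) and the standard library are available. Lean on these libraries where they do the work, as an engineer would, in place of code of your own. Each camera call takes 0.05 s, during which the arm holds its last target.

### The job

Two or three organ-pipe caps lie on the bench red face up; do them one at a time, longest first and shortest last. Turn each over (the turning rack can hold it on edge while you change your grip), lay it red face down in the middle of the black spring pad, press it fully down to the pad's stop for a moment to set the facing, then let it go, still red face down, at the upper end of the roller lane so that it runs down to the end stop or to the cap ahead. Finish one cap before pressing the next; at the end all the caps rest in a row on the rollers, and the other things on the bench are left alone.

Things in the scene. Friction and masses are not known exactly. Their poses are not given: they have to be found in the camera images.
- cap_long_c (a point): Longest organ-pipe cap, a rigid rectangular plate 86 mm long, 50 mm wide, 12 mm thick, about 120 g; red facing on one broad face, bright zinc on the other, pale wood between. This point is its very centre (6 mm from each broad face); its x runs along the length, y along the 50 mm width, z out of the RED face (z up = red up, as it starts, flat on the bench). Absent in some runs
- cap_mid_c (a point): Middle-length organ-pipe cap, a rigid rectangular plate 74 mm long, 50 mm wide, 12 mm thick, about 105 g; red facing on one broad face, bright zinc on the other, pale wood between. This point is its very centre (6 mm from each broad face); its x runs along the length, y along the 50 mm width, z out of the RED face (z up = red up, as it starts, flat on the bench). Absent in some runs
- cap_short_c (a point): Shortest organ-pipe cap, a rigid rectangular plate 62 mm long, 50 mm wide, 12 mm thick, about 90 g; red facing on one broad face, bright zinc on the other, pale wood between. This point is its very centre (6 mm from each broad face); its x runs along the length, y along the 50 mm width, z out of the RED face (z up = red up, as it starts, flat on the bench). Absent in some runs
- rack_slot (a point): Wooden turning rack, fixed: upright slot that holds one cap standing on its short edge (leaning up to 0.2 rad) for regripping. Point: centre of the slot floor, 12 mm above the bench; x across the slot (17 mm wide, mouth flared), y along it, z up. Cheeks 36 mm long in y, 34 mm tall above the slot floor, out to x = +-18 mm; end walls 60 mm apart, 10 mm above the floor; foot 90 x 70 mm
- press: Setting pad's grey base, 100 (x) x 85 (y) x 20 mm, fixed; origin at the centre of its underside on the bench, z up
- pad_top (a point): Centre of the top of the black spring-loaded pad, 46 (x) x 40 (y) mm, on the base; its top is 48 mm above the bench when up. It sinks straight down 10 mm to a hard stop and springs back when let go
- pad (a joint): travel of the spring pad: 0 up, 0.010 m at its stop; with a cap on it, needs about 2 N to start and 10 N at the stop
- lane_in (a point): Upper end of the fixed roller lane: point on the roller tops, mid lane, 270 mm (level) before the stop, 65 mm after the lane's upper end. x is level, pointing down the lane to the stop, z up; the roller tops fall evenly at 0.15 rad that way. Free-turning grey rollers 18 mm thick, 25 mm apart; side rails 64 mm apart inside, standing 3 mm above the roller tops
- lane_stop (a point): Lower end of the lane: point on the roller tops' line at the inner face of the blue end stop, which stands 25 mm above; same axes as lane_in
- mug: white mug, 80 mm across, 90 mm tall; bystander, to be left alone; origin at its underside
- flask: dark steel flask, 72 mm across, 170 mm tall; bystander, to be left alone; origin at its underside
- tin: white plastic tin, 80 mm across, 110 mm tall; bystander, to be left alone; origin at its underside
- cone: small brass tuning cone, 40 mm across, 42 mm tall; bystander, to be left alone; origin at its underside
- brush: brush, 140 mm long, lying; bystander, to be left alone
- collar: zinc collar ring, 44 mm across, 20 mm tall; bystander, to be left alone; origin at its underside
- dish: steel dish, 90 mm across, 35 mm tall; bystander, to be left alone; origin at its underside
Not all that is in view belongs to the job. What is shaped like the part that bears cap_long_c but yellow is not meant.

How it is judged:
By the outcome, as a careful person would: the job done as asked, in the order asked, and still so for the second after the job is handed in, with the robot touching nothing.
Of cap_long, cap_mid, cap_short only 2 to 3 are there at a start; the rules pass over those that are not, and their reading is None.
At some moment in a run one of cap_long, cap_mid, cap_short may be knocked a few centimetres aside while the robot is not near it.
It also fails if it takes over 210 s, if anything falls off the work surface, if the arm or the gripper's body presses on something with over 40 N, if the wrist force passes 120 N, or if a joint passes its speed limit or range.

## Working session

There is one attempt and no reset: what is moved stays moved. The work goes in short steps, Python scripts to look and compute and a tool call to move; the robot and the scene stay as the last step left them, time stands still between calls to the robot, and variables do not carry over. Pictures are saved under pics/ and viewed, and the job is handed in when it is done.

Besides the shell and the picture viewer there is one more tool, called after "Emit:" in YAML: its name, and indented under it one key for each argument. move_arm: Moves the arm, as the interface text tells. Shifts and turns lie within -1 to 1; 1 stands for 0.05 m of shift or 0.12 rad of turn. Its arguments: {"type":"object","properties":{"moves":{"type":"array"},"grip":{"type":"number"},"force":{"type":"number"}},"required":["moves"]}

```bash
mkdir -p pics; ls; cat > h.py <<'E'
import numpy as np, cv2
from rig import env
from scipy.spatial.transform import Rotation as R
def shot(name,fn=None):
    s=env.sense(); d=env.read_camera(name)
    if fn: cv2.imwrite('pics/'+fn, d['image'][:,:,::-1])
    return s,d
def c2w(s,d):
    if 'world_to_cam' in d: return np.linalg.inv(d['world_to_cam'])
    T=np.eye(4);T[:3,:3]=R.from_quat(s['eef_rot']).as_matrix();T[:3,3]=s['position']
    return T@d['tool_from_camera']
def cloud(s,d):
    z=d['range_z'];v,u=np.mgrid[:480,:640]
    P=np.stack([(u-d['cx'])/d['fx']*z,(v-d['cy'])/d['fy']*z,z,np.ones_like(z)],-1)
    return (P@c2w(s,d).T)[...,:3]
E
python3 - <<'E'
from h import *
for n in ('top','side','wrist'):
    s,d=shot(n,n+'0.png'); np.savez('pics/'+n+'0.npz',P=cloud(s,d),im=d['image'])
    print(n,d['fx'],c2w(s,d).round(3).tolist())
print(env.sense())
E
```

```text
pics
top 623.401500259357 [[-0.029, -0.984, 0.176, 0.364], [-1.0, 0.029, -0.002, 0.023], [-0.003, -0.176, -0.984, 1.482], [0.0, 0.0, 0.0, 1.0]]
side 459.73181591502487 [[0.998, -0.046, 0.053, 0.53], [-0.069, -0.566, 0.822, -0.899], [-0.008, -0.823, -0.567, 0.708], [0.0, 0.0, 0.0, 1.0]]
wrist 353.5323231931895 [[0.294, -0.909, -0.294, 0.266], [-0.956, -0.28, -0.089, -0.598], [-0.001, 0.308, -0.951, 0.373], [0.0, 0.0, 0.0, 1.0]]
{'clock': 0.15, 'joints': array([ 1.28610186,  0.3216555 , -0.07009069,  1.45139978,  0.02260241,
        1.37077725, -0.05689462]), 'qvel': array([ 0.00048605, -0.00153101, -0.00297412, -0.00295863,  0.00019433,
       -0.00172605,  0.00070912]), 'tau': array([ 2.30643182e-04, -4.94095266e+01, -3.82880839e-01, -3.14680660e+01,
        1.30052160e-02,  8.36850610e-03, -9.03001961e-06]), 'position': array([ 0.19126919, -0.62106557,  0.40387029]), 'eef_rot': array([ 9.88858036e-01,  1.48859857e-01, -1.50404294e-04, -7.10865079e-04]), 'wrist_force': array([ 0.32367407, -0.23751486, -0.12615895]), 'ft_torque': array([ 0.00318607, -0.01388387, -0.0200385 ]), 'width': 1.0020948632765971}
```

View pics/top0.png

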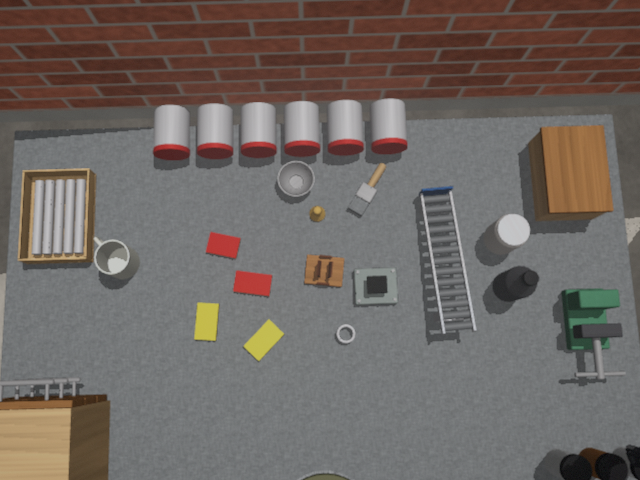

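View pics/side0.png

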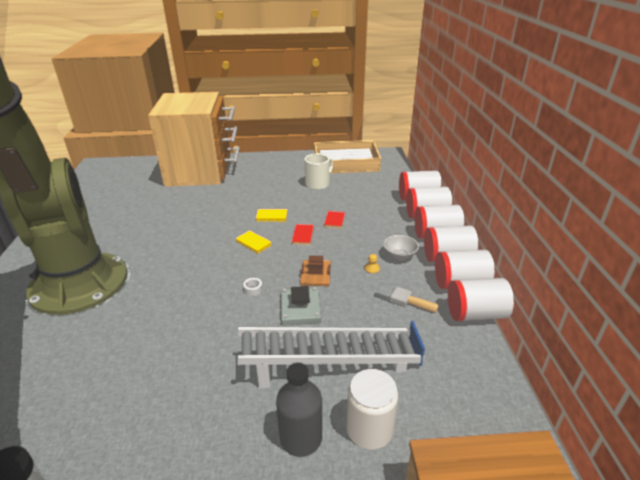

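View pics/wrist0.png

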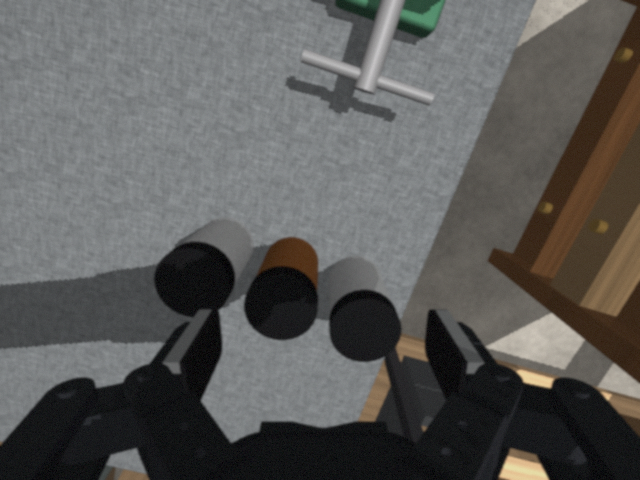

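Top view: red plates lie at (223,245) and (253,284). The lookalikes are yellow plates at (206,321) and (264,340) and the red pipe ends at about (170,152) to (390,143). I take only the two flat red plates. The rack is at (325,270), the pad at (376,286), and the lane runs from (458,325) to its blue stop at (437,189).

```bash
cat >> h.py <<'E'
def blobs(P,m,minn=60):
    n,l,st,c=cv2.connectedComponentsWithStats(m.astype(np.uint8))
    out=[]
    for i in range(1,n):
        if st[i,4]<minn: continue
        k=(l==i)&(P[...,2]>-0.05)
        Q=P[k]; z=np.median(Q[:,2])
        (cx,cy),(w,h),a=cv2.minAreaRect(((Q[:,:2])*1000).astype(np.float32))
        if w<h: w,h,a=h,w,a+90
        out.append((c[i].round().tolist(),round(cx),round(cy),round(z*1000),round(w),round(h),round((a+90)%180-90,1)))
    return out
def colmask(im,c):
    h=cv2.cvtColor(im,cv2.COLOR_RGB2HSV).astype(int);H,S,V=h[...,0],h[...,1],h[...,2]
    if c=='red': return ((H<6)|(H>174))&(S>170)&(V>110)
    if c=='yellow': return (abs(H-28)<6)&(S>170)&(V>100)
    if c=='blue': return (abs(H-110)<15)&(S>120)&(V>40)
E
python3 - <<'E'
from h import *
for n in ('top','side'):
    z=np.load(f'pics/{n}0.npz');P,im=z['P'],z['im']
    for c in ('red','yellow','blue'):
        print(n,c,*blobs(P,colmask(im,c)),sep='\n ')
z=np.load('pics/top0.npz');P,im=z['P'],z['im']
for u,v in [(325,270),(376,286),(458,325),(437,189),(430,200),(426,260),(465,260)]: print(u,v,P[v,u].round(3))
cv2.imwrite('pics/c1.png',cv2.resize(im[180:350,190:490,::-1],None,fx=2.6,fy=2.6,interpolation=cv2.INTER_CUBIC))
H=np.clip(P[180:350,190:490,2]*1000/120*255,0,255).astype(np.uint8)
cv2.imwrite('pics/c1h.png',cv2.resize(cv2.applyColorMap(H,cv2.COLORMAP_JET),None,fx=2.6,fy=2.6,interpolation=cv2.INTER_NEAREST))
E
```

```text
top
 red
 ([169.0, 147.0], 865, 343, 82, 75, 11, -90.0)
 ([223.0, 245.0], 530, 125, 12, 383, 73, 42.5)
 ([252.0, 283.0], 485, 92, 13, 267, 81, 46.7)
top
 yellow
top
 blue
 ([437.0, 189.0], 574, -130, 60, 517, 50, -41.4)
side
 red
 ([414.0, 199.0], 706, -330, 73, 1190, 19, 73.8)
 ([423.0, 218.0], 864, 113, 74, 48, 8, -89.0)
 ([334.0, 218.0], 575, -319, 12, 1162, 51, 83.1)
 ([302.0, 233.0], 527, -352, 12, 1093, 52, 87.6)
 ([434.0, 240.0], 865, 10, 74, 51, 8, 88.9)
 ([447.0, 266.0], 708, -487, 74, 896, 25, 68.3)
 ([462.0, 298.0], 709, -541, 74, 799, 28, 65.5)
side
 yellow
 ([271.0, 215.0], 474, -306, 11, 1188, 86, -88.7)
 ([253.0, 241.0], 490, -360, 11, 1078, 85, -81.2)
side
 blue
325 270 [ 0.572 -0.017  0.011]
376 286 [ 0.526 -0.133  0.048]
458 325 [ 0.429 -0.307  0.086]
437 189 [ 0.75  -0.286  0.059]
430 200 [ 0.729 -0.272  0.039]
426 260 [ 0.591 -0.261  0.002]
465 260 [ 0.588 -0.355 -0.002]
```

View pics/c1.png

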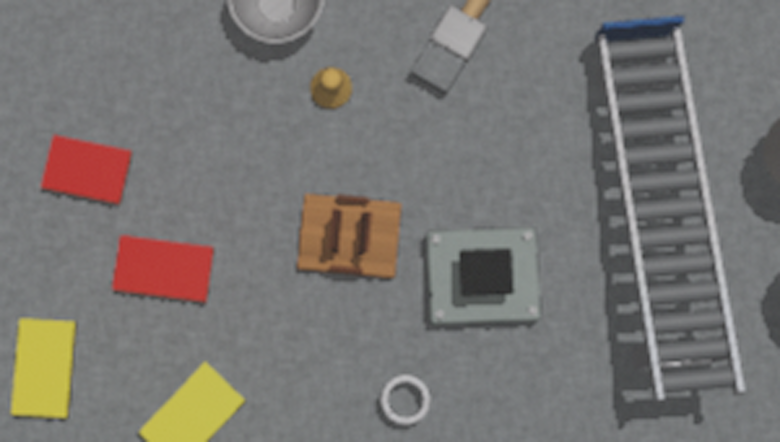

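View pics/c1h.png

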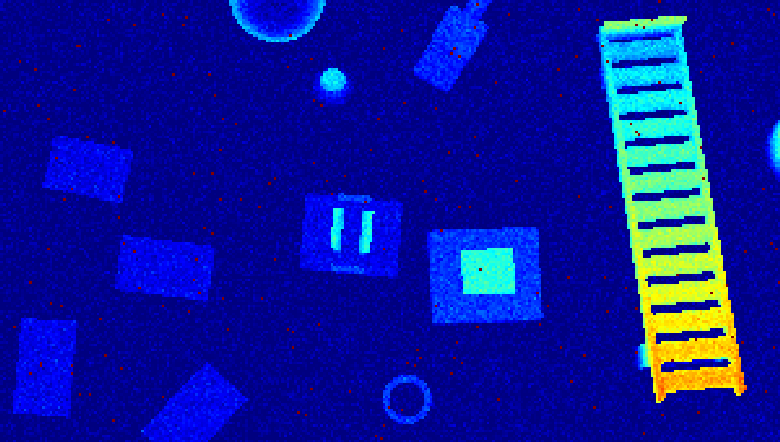

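```bash
cat >> h.py <<'E'
def ray(s,d,uv,z):
    T=c2w(s,d);uv=np.atleast_2d(uv).astype(float)
    D=np.stack([(uv[:,0]-d['cx'])/d['fx'],(uv[:,1]-d['cy'])/d['fy'],np.ones(len(uv))],1)@T[:3,:3].T
    o=T[:3,3];return o+D*((z-o[2])/D[:,2])[:,None]
def rects(s,d,m,z,minn=60,maxw=110):
    n,l,st,c=cv2.connectedComponentsWithStats(m.astype(np.uint8));out=[]
    for i in range(1,n):
        if st[i,4]<minn: continue
        cs,_=cv2.findContours((l==i).astype(np.uint8),cv2.RETR_EXTERNAL,cv2.CHAIN_APPROX_NONE)
        uv=max(cs,key=len)[:,0,:]
        (cx,cy),(w,h),a=cv2.minAreaRect((ray(s,d,uv,z)[:,:2]*1000).astype(np.float32))
        if w<h: w,h,a=h,w,a+90
        if w>maxw: continue
        out.append((c[i].round().tolist(),round(cx,1),round(cy,1),round(w,1),round(h,1),round((a+90)%180-90,1)))
    return out
E
python3 - <<'E'
from h import *
for n in ('top','side'):
    s,d=shot(n);
    for c in ('red','yellow'):
        print(n,c,*rects(s,d,colmask(d['image'],c),0.012),sep='\n ')
    P=cloud(s,d)
    if n=='top':
      Z=P[...,2]
      for nm,(x0,x1,y0,y1),(za,zb) in [('pad',(.48,.58,-.18,-.08),(.043,.053)),('base',(.44,.62,-.21,-.06),(.015,.025)),('cheeks',(.5,.65,-.08,.05),(.04,.052)),('foot',(.5,.65,-.08,.05),(.008,.0145)),('lane',(.35,.8,-.4,-.2),(.03,.12))]:
        k=(P[...,0]>x0)&(P[...,0]<x1)&(P[...,1]>y0)&(P[...,1]<y1)&(Z>za)&(Z<zb)
        Q=P[k]; print(nm,len(Q),np.median(Q,0).round(4),Q.mean(0).round(4),cv2.minAreaRect((Q[:,:2]*1000).astype(np.float32)))
        np.save('pics/q_'+nm,Q)
E
```

```text
top
 red
 ([170.0, 147.0], 888.2, 354.4, 79.1, 12.9, 88.3)
 ([223.0, 245.0], 640.4, 225.8, 70.9, 47.0, 76.1)
 ([252.0, 283.0], 546.3, 156.5, 83.0, 46.7, 81.1)
top
 yellow
pad 307 [ 0.5312 -0.1368  0.0487] [ 0.5312 -0.1364  0.0487] ((531.7551879882812, -135.78399658203125), (46.547786712646484, 40.400760650634766), 88.98450469970703)
base 993 [ 0.5275 -0.1322  0.0208] [ 0.5294 -0.1338  0.0206] ((517.5306396484375, -123.7257080078125), (154.23451232910156, 124.82794189453125), 0.2977774143218994)
cheeks 107 [ 0.5723 -0.0253  0.0456] [ 0.572  -0.0164  0.0456] ((572.5176391601562, -15.842874526977539), (35.8463134765625, 36.966678619384766), 82.68130493164062)
foot 586 [ 0.5712 -0.0153  0.0119] [ 0.5712 -0.0153  0.0117] ((573.3950805664062, -14.827949523925781), (142.81686401367188, 127.65434265136719), 0.27007460594177246)
lane 3921 [ 0.5801 -0.2972  0.0609] [ 0.5826 -0.2974  0.0606] ((587.0193481445312, -330.8089599609375), (344.32470703125, 144.13690185546875), 3.529855966567993)
side
 red
 ([334.0, 218.0], 641.1, 220.5, 71.4, 46.2, 76.4)
 ([302.0, 233.0], 547.4, 152.1, 82.3, 46.5, 80.9)
side
 yellow
 ([271.0, 215.0], 460.2, 253.8, 84.8, 55.9, -4.7)
 ([253.0, 241.0], 414.5, 122.4, 93.0, 54.9, -44.3)
```

```bash
cat >> h.py <<'E'
from scipy.linalg import logm, expm
def Tcur():
    s=env.sense();T=np.eye(4);T[:3,:3]=R.from_quat(s['eef_rot']).as_matrix();T[:3,3]=s['position'];return T,s
def pose(g,yaw,tilt=0,pitch=0,off=0.155):
    """grasp point g, tool y (jaw) horizontal at world angle yaw (rad); tilt: rotation about the tool y axis from pointing down; """
    Rz=R.from_euler('z',yaw).as_matrix()@np.array([[0,1,0],[1,0,0],[0,0,-1.]]).T
    # columns: tool x, y, z in world at yaw=0: x->(0,1,0), y->(1,0,0), z->(0,0,-1)
    Rt=Rz@R.from_euler('y',tilt).as_matrix()@R.from_euler('x',pitch).as_matrix()
    T=np.eye(4);T[:3,:3]=Rt;T[:3,3]=np.array(g)-off*Rt[:,2];return T
def plan(T1,n=None,T0=None,q=True):
    if T0 is None: T0,_=Tcur()
    D=np.linalg.inv(T0)@T1
    rv=R.from_matrix(D[:3,:3]).as_rotvec()
    if n is None: n=int(np.ceil(max(np.linalg.norm(D[:3,3])/0.045,np.linalg.norm(rv)/0.115,1)))
    X=np.real(expm(logm(D)/n))
    row=np.r_[X[:3,3]/0.05,R.from_matrix(X[:3,:3]).as_rotvec()/0.12]
    print('n',n,'row',row.round(3).tolist(),'| dist %.4f rot %.3f'%(np.linalg.norm(D[:3,3]),np.linalg.norm(rv)))
    return T1
def st(off=0.155):
    T,s=Tcur();Rm=T[:3,:3]
    print('t %.2f'%s['clock'],'grasp',(T[:3,3]+off*Rm[:,2]).round(4),'yaw %.3f'%np.arctan2(Rm[1,1],Rm[0,1]),'ydz %.3f'%Rm[2,1],'toolz',Rm[:,2].round(3),'q',s['joints'].round(2),'F',s['wrist_force'].round(1),'w %.3f'%s['width'])
E
python3 - <<'E'
from h import *
st(); print(pose([0,0,0],0))
plan(pose([.53,.07,.27],0.0),20)
E
```

```text
t 0.25 grasp [ 0.1912 -0.621   0.2492] yaw -1.272 ydz -0.001 toolz [-0.     0.001 -1.   ] q [ 1.29  0.32 -0.07  1.45  0.02  1.37 -0.06] F [0.6 0.6 0.8] w 1.001
[[ 0.     1.     0.     0.   ]
 [ 1.     0.     0.     0.   ]
 [ 0.     0.    -1.     0.155]
 [ 0.     0.     0.     1.   ]]
n 20 row [0.806, -0.173, -0.021, -0.0, -0.0, -0.53] | dist 0.7700 rot 1.272
```

Emit:
move_arm:
  moves: [0.806,-0.173,-0.021,0,0,-0.53,0.806,-0.173,-0.021,0,0,-0.53,0.806,-0.173,-0.021,0,0,-0.53,0.806,-0.173,-0.021,0,0,-0.53,0.806,-0.173,-0.021,0,0,-0.53,0.806,-0.173,-0.021,0,0,-0.53,0.806,-0.173,-0.021,0,0,-0.53,0.806,-0.173,-0.021,0,0,-0.53,0.806,-0.173,-0.021,0,0,-0.53,0.806,-0.173,-0.021,0,0,-0.53]
  grip: 1

```text
clock: 1.25
position: [0.4768, -0.3263, 0.4112]
eef_rot: [0.891, 0.454, -0.002, -0.001]
wrist_force: [0.8, 0.5, -0.3]
width: 1.003
```

Emit:
move_arm:
  moves: [0.806,-0.173,-0.021,0,0,-0.53,0.806,-0.173,-0.021,0,0,-0.53,0.806,-0.173,-0.021,0,0,-0.53,0.806,-0.173,-0.021,0,0,-0.53,0.806,-0.173,-0.021,0,0,-0.53,0.806,-0.173,-0.021,0,0,-0.53,0.806,-0.173,-0.021,0,0,-0.53,0.806,-0.173,-0.021,0,0,-0.53,0.806,-0.173,-0.021,0,0,-0.53,0.806,-0.173,-0.021,0,0,-0.53]

```text
clock: 2.25
position: [0.5261, 0.0929, 0.4214]
eef_rot: [0.694, 0.72, -0.001, -0.0]
wrist_force: [0.4, 0.9, -0.1]
width: 0.998
```

```bash
python3 - <<'E'
from h import *
st()
s,d=shot('wrist','w1.png');print(d['tool_from_camera'].round(3).tolist())
E
```

```text
t 2.25 grasp [0.5259 0.0927 0.2664] yaw 0.036 ydz -0.002 toolz [-0.002 -0.001 -1.   ] q [ 0.47  0.12 -0.74  1.69  0.08  1.37 -0.25] F [ 0.4  0.9 -0.1] w 0.998
[[-0.001, -0.951, -0.308, 0.079], [1.0, -0.001, -0.0, -0.0], [-0.0, -0.308, 0.951, 0.031], [0.0, 0.0, 0.0, 1.0]]
```

View pics/w1.png

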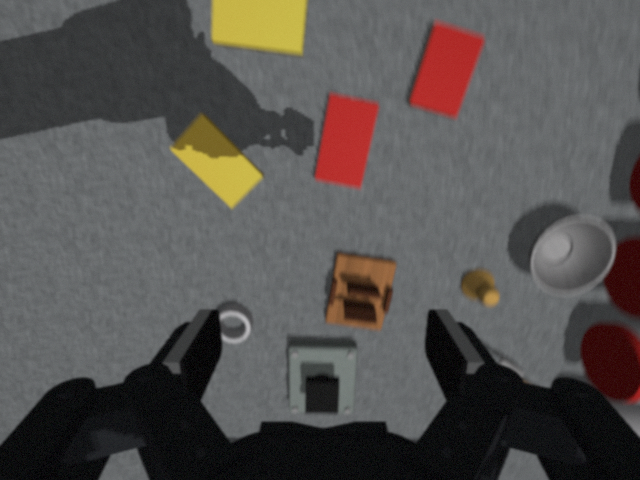

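Wrist view: the red long cap is at (346,140), the red mid cap at (447,68), the rack at (360,290) and the pad at (322,393). The yellow plates are at (258,20) and (215,160), so they are easy to tell apart.

```bash
python3 - <<'E'
from h import *
s,d=shot('wrist'); im=d['image']
print(*rects(s,d,colmask(im,'red'),0.012),sep='\n')
P=cloud(s,d);Z=P[...,2]
for nm,(x0,x1,y0,y1),(za,zb) in [('pad',(.48,.58,-.18,-.08),(.043,.053)),('base',(.46,.60,-.20,-.08),(.015,.025)),('cheeks',(.54,.60,-.05,.02),(.04,.052)),('foot',(.5,.65,-.07,.04),(.008,.0145))]:
    k=(P[...,0]>x0)&(P[...,0]<x1)&(P[...,1]>y0)&(P[...,1]<y1)&(Z>za)&(Z<zb)
    Q=P[k]; print(nm,len(Q),np.median(Q,0).round(4),cv2.minAreaRect((Q[:,:2]*1000).astype(np.float32)))
cv2.imwrite('pics/w1c.png',cv2.resize(im[230:430,270:420,::-1],None,fx=4,fy=4,interpolation=cv2.INTER_CUBIC)[:600])
for z in (0.0,.3): print(np.median(Z[300:330,400:430]))
E
```

```text
([448.0, 87.0], 640.1, 225.6, 73.2, 49.4, 76.5)
([349.0, 154.0], 546.4, 156.6, 84.3, 48.6, 80.9)
([635.0, 390.0], 937.8, -117.2, 85.4, 20.8, -81.2)
pad 1112 [ 0.5315 -0.1323  0.0476] ((531.4959716796875, -134.39608764648438), (39.90184783935547, 47.272586822509766), 0.3931819498538971)
base 3176 [ 0.53   -0.1162  0.0196] ((531.5734252929688, -133.61265563964844), (84.95513916015625, 100.4257583618164), 0.513407826423645)
cheeks 387 [ 0.5718 -0.0266  0.0454] ((572.6034545898438, -14.889043807983398), (36.75069808959961, 36.2933235168457), 82.73629760742188)
foot 2706 [0.5706 0.0028 0.0116] ((572.5618896484375, -14.228797912597656), (90.54425811767578, 69.89692687988281), 82.90411376953125)
-0.00035413205245926616
-0.00035413205245926616
```

View pics/w1c.png

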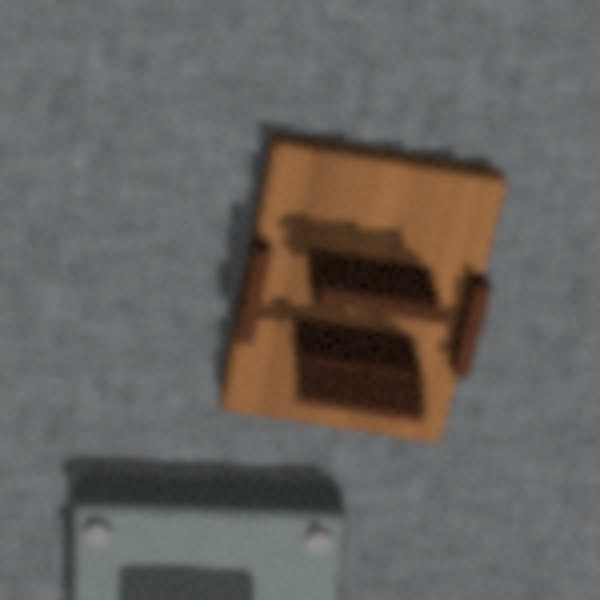

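```bash
cat >> h.py <<'E'
def capgrip(c,ang,offA,z,tilt,dz=0):
    a=np.radians(ang); A=-np.array([np.cos(a),np.sin(a)])
    g=[c[0]+offA*A[0],c[1]+offA*A[1],z+dz]
    return pose(g,a-np.pi/2,tilt)
E
python3 - <<'E'
from h import *
st()
T=plan(capgrip([.5464,.1566],80.9,.010,.0205,.6,.08))
plan(capgrip([.5464,.1566],80.9,.010,.0205,.6,0),None,T)
E
```

```text
t 2.35 grasp [0.5243 0.0991 0.2671] yaw 0.046 ydz -0.001 toolz [-0.001  0.002 -1.   ] q [ 0.47  0.12 -0.75  1.69  0.08  1.37 -0.25] F [0.9 0.6 0.4] w 0.998
n 6 row [-0.288, 0.014, 0.603, -0.087, 0.828, 0.275] | dist 0.1976 rot 0.631
n 2 row [-0.452, -0.0, 0.66, -0.0, 0.0, 0.0] | dist 0.0800 rot 0.000
```

Emit:
move_arm:
  moves: [-0.288,0.014,0.603,-0.087,0.828,0.275,-0.288,0.014,0.603,-0.087,0.828,0.275,-0.288,0.014,0.603,-0.087,0.828,0.275,-0.288,0.014,0.603,-0.087,0.828,0.275,-0.288,0.014,0.603,-0.087,0.828,0.275,-0.288,0.014,0.603,-0.087,0.828,0.275,0,0,0,0,0,0]

```text
clock: 3.05
position: [0.533, 0.0611, 0.2247]
eef_rot: [0.727, 0.616, 0.235, -0.194]
wrist_force: [-1.3, -0.6, -1.0]
width: 0.997
```

```bash
python3 - <<'E'
from h import *
st()
T=plan(capgrip([.5464,.1566],80.9,.010,.0205,.6,.08))
plan(capgrip([.5464,.1566],80.9,.010,.0205,.6,.03))
s,d=shot('wrist','w2.png')
print(rects(s,d,colmask(d['image'],'red'),0.012))
E
```

```text
t 3.05 grasp [0.5489 0.1496 0.0984] yaw -0.167 ydz 0.008 toolz [ 0.103  0.571 -0.815] q [ 0.7   0.35 -0.74  1.98 -0.51  0.85  0.17] F [-1.3 -0.6 -1. ] w 0.997
n 1 row [0.025, -0.036, -0.075, 0.093, -0.154, -0.016] | dist 0.0043 rot 0.022
n 2 row [-0.275, -0.021, 0.371, 0.046, -0.077, -0.008] | dist 0.0463 rot 0.022
[([431.0, 214.0], 640.7, 225.2, 73.6, 49.4, 76.7), ([313.0, 297.0], 549.8, 175.3, 49.0, 45.1, -9.5), ([328.0, 351.0], 551.1, 143.7, 9.7, 7.5, 89.4), ([300.0, 354.0], 533.1, 144.1, 10.8, 7.1, -88.8), ([318.0, 399.0], 539.1, 118.2, 23.0, 7.3, -9.7)]
```

View pics/w2.png

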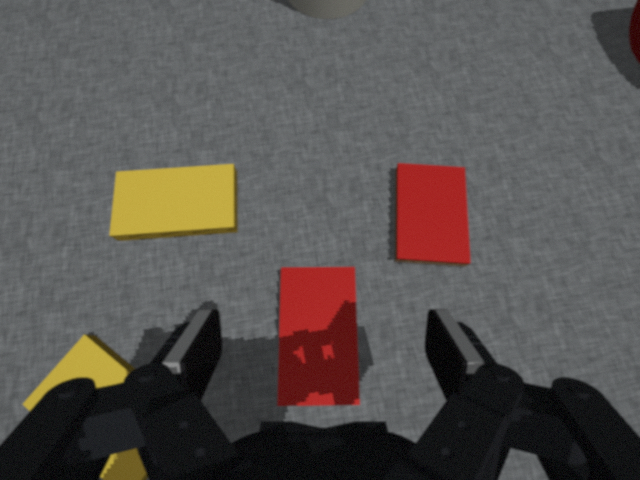

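The long red cap is at (318,335), centred between the open fingers at x≈220 and 428. I'm going down.

Emit:
move_arm:
  moves: [-0.275,-0.021,0.371,0.046,-0.077,-0.008,-0.275,-0.021,0.371,0.046,-0.077,-0.008,0,0,0,0,0,0]

```text
clock: 3.4
position: [0.5362, 0.0607, 0.1864]
eef_rot: [0.725, 0.623, 0.227, -0.185]
wrist_force: [-0.5, -0.0, -0.5]
width: 1.002
```

```bash
python3 - <<'E'
from h import *
st()
T=plan(capgrip([.5464,.1566],80.9,.010,.0205,.6,0))
E
```

```text
t 3.40 grasp [0.5514 0.146  0.0579] yaw -0.155 ydz 0.015 toolz [ 0.098  0.55  -0.829] q [ 0.66  0.42 -0.71  1.99 -0.46  0.77  0.17] F [-0.5 -0.  -0.5] w 1.002
n 1 row [-0.444, -0.112, 0.616, 0.085, 0.06, 0.094] | dist 0.0384 rot 0.017
```

Emit:
move_arm:
  moves: [-0.25,-0.06,0.35,0.05,0.03,0.05,-0.2,-0.05,0.27,0.04,0.03,0.05,0,0,0,0,0,0]

```text
clock: 3.7
position: [0.5351, 0.0612, 0.1542]
eef_rot: [0.726, 0.622, 0.227, -0.188]
wrist_force: [-0.5, 0.1, 0.4]
width: 1.004
```

```bash
python3 - <<'E'
from h import *
st()
T=plan(capgrip([.5464,.1566],80.9,.010,.0205,.6,0))
E
```

```text
t 3.70 grasp [0.55   0.1472 0.0261] yaw -0.157 ydz 0.010 toolz [ 0.096  0.555 -0.826] q [ 0.65  0.48 -0.7   2.   -0.45  0.72  0.2 ] F [-0.5  0.1  0.4] w 1.004
n 1 row [-0.09, -0.08, 0.078, 0.062, 0.016, 0.062] | dist 0.0072 rot 0.011
```

Emit:
move_arm:
  moves: [-0.1,-0.1,0.09,0.07,0.02,0.07,-0.02,-0.03,0.02,0,0,0]

```text
clock: 3.9
position: [0.5296, 0.0607, 0.1484]
eef_rot: [0.727, 0.62, 0.226, -0.191]
wrist_force: [-0.2, 0.2, -0.5]
width: 1.002
```

Emit:
move_arm:
  moves: [0,0,0,0,0,0,0,0,0,0,0,0,0,0,0,0,0,0,0,0,0,0,0,0,0,0,0,0,0,0,0,0,0,0,0,0,0,0,0,0,0,0,0,0,0,0,0,0]
  grip: -1
  force: 70

```text
clock: 4.7
position: [0.5305, 0.0602, 0.1504]
eef_rot: [0.727, 0.62, 0.226, -0.19]
wrist_force: [0.5, -0.5, 0.8]
width: 0.551
```

```bash
python3 - <<'E'
from h import *
st()
T=plan(capgrip([.5464,.1566],80.9,.010,.0205,.6,0))
s,d=shot('wrist','w3.png');s,d=shot('side');cv2.imwrite('pics/s3.png',cv2.resize(d['image'][150:320,200:440,::-1],None,fx=3,fy=3))
E
```

```text
t 4.70 grasp [0.545  0.1465 0.0225] yaw -0.159 ydz 0.005 toolz [ 0.094  0.557 -0.825] q [ 0.65  0.48 -0.7   2.01 -0.45  0.71  0.2 ] F [ 0.5 -0.5  0.8] w 0.551
n 1 row [-0.02, 0.009, 0.035, 0.036, 0.001, 0.019] | dist 0.0021 rot 0.005
```

View pics/w3.png

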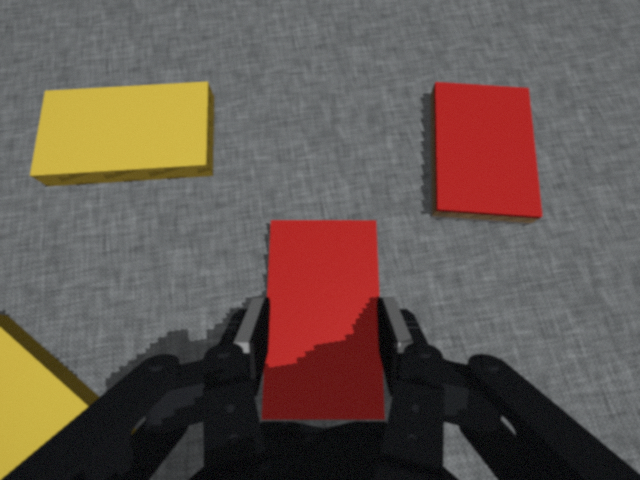

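View pics/s3.png

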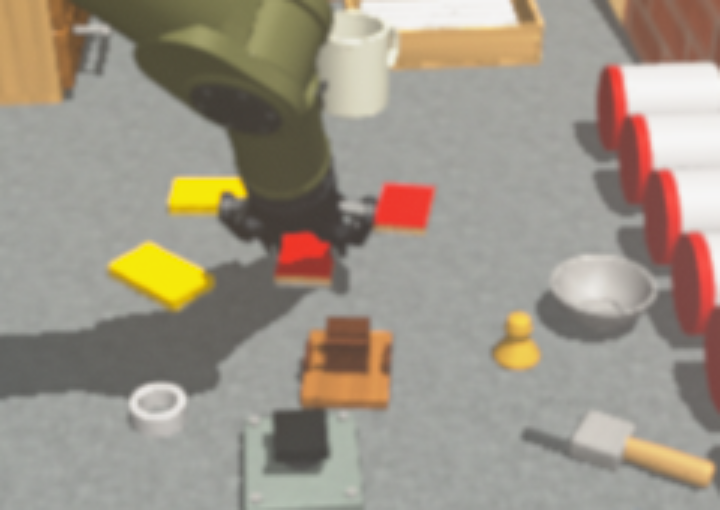

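```bash
cat >> h.py <<'E'
def capT(c,wdir,ldir):
    """cap frame: x=length dir (A end +x here), y width, z red normal"""
    x=np.array(ldir,float);x/=np.linalg.norm(x);y=np.array(wdir,float);y-=x*(x@y);y/=np.linalg.norm(y)
    T=np.eye(4);T[:3,:3]=np.c_[x,y,np.cross(x,y)];T[:3,3]=c;return T
def go(Tc,rel,n=None,T0=None): return plan(Tc@np.linalg.inv(rel),n,T0)
E
python3 - <<'E'
from h import *
T,s=Tcur(); a=np.radians(80.9)
Tc=capT([.5464,.1566,.006],[np.sin(a),-np.cos(a),0],[-np.cos(a),-np.sin(a),0])
print(Tc.round(3))
rel=np.linalg.inv(T)@Tc; print(rel.round(4)); 
# snap: width along tool y, centre y 0
sg=np.sign(rel[1,1]); x=rel[:3,0]
rel=capT([rel[0,3],0,rel[2,3]],[0,sg,0],[x[0],0,x[2]]); print(rel.round(4)); np.save('rel1.npy',rel)
Tl=T.copy();Tl[2,3]+=.12
plan(Tl)
yaw=np.radians(-7.2)
W=[np.cos(yaw),np.sin(yaw),0]
for h in (.07,):
    Ts=capT([.5725,-.0145,.012+.043+h],np.array(W)*(-1 if 0 else 1),[0,0,1])
    print(Ts.round(2)); go(Ts,rel,None,Tl)
E
```

```text
[[-0.158  0.987  0.     0.546]
 [-0.987 -0.158  0.     0.157]
 [ 0.     0.     1.     0.006]
 [ 0.     0.     0.     1.   ]]
[[-8.254e-01 -2.300e-03  5.645e-01 -9.000e-04]
 [ 5.000e-04  1.000e+00  4.800e-03 -3.000e-04]
 [-5.645e-01  4.300e-03 -8.254e-01  1.744e-01]
 [ 0.000e+00  0.000e+00  0.000e+00  1.000e+00]]
[[-8.254e-01  0.000e+00  5.645e-01 -9.000e-04]
 [ 0.000e+00  1.000e+00  0.000e+00  0.000e+00]
 [-5.645e-01  0.000e+00 -8.254e-01  1.744e-01]
 [ 0.000e+00  0.000e+00  0.000e+00  1.000e+00]]
n 3 row [0.452, 0.004, -0.66, 0.0, -0.0, 0.0] | dist 0.1200 rot 0.000
[[ 0.    0.99  0.13  0.57]
 [ 0.   -0.13  0.99 -0.01]
 [ 1.    0.   -0.    0.12]
 [ 0.    0.    0.    1.  ]]
n 14 row [0.13, 0.07, 0.06, -0.001, -0.935, -0.022] | dist 0.1030 rot 1.571
```

Emit:
move_arm:
  moves: [0.3,0,-0.44,0,0,0,0.452,0.004,-0.66,0,0,0,0.452,0.004,-0.66,0,0,0,0.3,0.004,-0.44,0,0,0,0,0,0,0,0,0]

```text
clock: 5.3
position: [0.5294, 0.0606, 0.2863]
eef_rot: [0.727, 0.62, 0.225, -0.192]
wrist_force: [0.2, 0.2, -0.3]
width: 0.545
```

```bash
cat > r.py <<'E'
from h import *
import sys
# usage r.py rel Lhalf h dx dy lean
def rack(rel,half,h,dx=0,dy=0,lean=0):
    rel=np.load(rel); yaw=np.radians(-7.2);W=np.array([np.cos(yaw),np.sin(yaw),0]);N=np.array([-np.sin(yaw),np.cos(yaw),0])
    c=np.array([.5725,-.0145,.012+half+h])+dx*N+dy*W
    return go(capT(c,W,np.array([0,0,1.])+lean*N),rel)
E
python3 - <<'E'
from r import *
st(); rack('rel1.npy',.043,.07)
E
```

```text
t 5.30 grasp [0.5431 0.147  0.1584] yaw -0.158 ydz -0.001 toolz [ 0.088  0.558 -0.825] q [ 0.72  0.24 -0.75  1.94 -0.52  0.98  0.11] F [ 0.2  0.2 -0.3] w 0.545
n 14 row [0.133, 0.072, 0.085, -0.004, -0.935, -0.021] | dist 0.1116 rot 1.571
```

Emit:
move_arm:
  moves: [0.133,0.072,0.085,0,-0.935,-0.02,0.133,0.072,0.085,0,-0.935,-0.02,0.133,0.072,0.085,0,-0.935,-0.02,0.133,0.072,0.085,0,-0.935,-0.02,0.133,0.072,0.085,0,-0.935,-0.02,0.133,0.072,0.085,0,-0.935,-0.02,0.133,0.072,0.085,0,-0.935,-0.02,0,0,0,0,0,0]

```text
clock: 6.1
position: [0.5602, 0.1068, 0.26]
eef_rot: [0.751, 0.651, -0.084, 0.069]
wrist_force: [-0.2, 1.9, -0.8]
width: 0.553
```

```bash
python3 - <<'E'
from r import *
st(); rack('rel1.npy',.043,.07)
E
```

```text
t 6.10 grasp [0.5546 0.0736 0.1087] yaw -0.143 ydz -0.006 toolz [-0.036 -0.214 -0.976] q [ 0.19  0.36 -0.58  1.77  0.41  1.21 -0.69] F [-0.2  1.9 -0.8] w 0.553
n 7 row [0.121, 0.077, 0.054, -0.017, -0.895, -0.014] | dist 0.0529 rot 0.752
```

Emit:
move_arm:
  moves: [0.121,0.077,0.04,-0.017,-0.895,-0.014,0.121,0.077,0.04,-0.017,-0.895,-0.014,0.121,0.077,0.04,-0.017,-0.895,-0.014,0.121,0.077,0.04,-0.017,-0.895,-0.014,0.121,0.077,0.04,-0.017,-0.895,-0.014,0.121,0.077,0.04,-0.017,-0.895,-0.014,0.121,0.077,0.04,-0.017,-0.895,-0.014,0,0,0,0,0,0]

```text
clock: 6.9
position: [0.5883, 0.1263, 0.2167]
eef_rot: [0.66, 0.587, -0.36, 0.301]
wrist_force: [-0.2, -0.5, -2.0]
width: 0.552
```

```bash
python3 - <<'E'
from r import *
st(); rack('rel1.npy',.043,.06)
s,d=shot('side');cv2.imwrite('pics/s4.png',cv2.resize(d['image'][150:320,200:440,::-1],None,fx=3,fy=3))
s,d=shot('wrist','w4.png')
E
```

```text
t 6.90 grasp [ 0.5694 -0.0007  0.1299] yaw -0.130 ydz -0.026 toolz [-0.122 -0.82  -0.56 ] q [-0.16  0.64 -0.4   1.61  0.91  1.73 -0.94] F [-0.2 -0.5 -2. ] w 0.552
n 1 row [0.095, 0.042, -0.002, -0.153, 0.047, 0.155] | dist 0.0052 rot 0.027
```

View pics/s4.png

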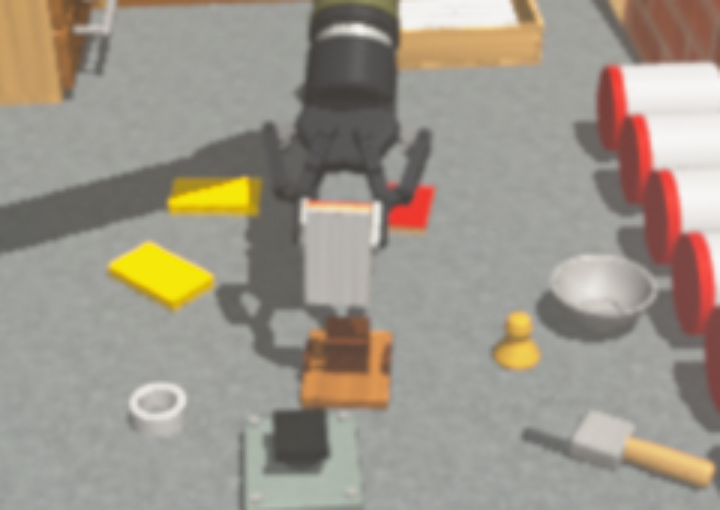

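View pics/w4.png

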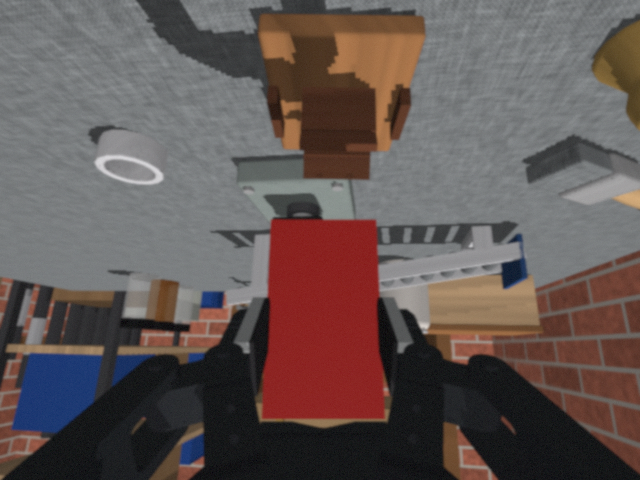

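```bash
cat >> h.py <<'E'
def capheld(col='red',half=.043,roi=(slice(200,430),slice(240,410))):
    s,d=shot('wrist');P=cloud(s,d)
    m=np.zeros((480,640),bool)
    h=cv2.cvtColor(d['image'],cv2.COLOR_RGB2HSV).astype(int)
    m[roi]=(((h[...,0]<6)|(h[...,0]>174))&(h[...,1]>150)&(h[...,2]>60))[roi]
    m=cv2.erode(m.astype(np.uint8),np.ones((3,3)))>0
    m&=(d['range_z']>0)&(d['range_z']<.35)
    Q=P[m];c=np.median(Q,0);Q=Q[np.linalg.norm(Q-c,axis=1)<.07];c=Q.mean(0)
    for _ in range(3):
        u,sv,vt=np.linalg.svd(Q-c,full_matrices=False);r=(Q-c)@vt[2];Q=Q[abs(r)<.004];c=Q.mean(0)
    n=vt[2];n=n*np.sign(n@(c2w(s,d)[:3,3]-c))
    ax=vt[0]*np.sign(vt[0][2]) ; w=np.cross(n,ax)
    a=(Q-c)@ax;b=(Q-c)@w
    lo,hi=np.percentile(a,[.5,99.5]);wl,wh=np.percentile(b,[.5,99.5])
    mid=c+ax*(lo+hi)/2+w*(wl+wh)/2-.006*n
    print('held n',n.round(3),'ax',ax.round(3),'ctr',mid.round(4),'len %.4f wid %.4f'%(hi-lo,wh-wl))
    return mid,n,ax
E
python3 - <<'E'
from r import *
capheld()
T,_=Tcur(); Tc=T@np.load('rel1.npy'); print('model n',Tc[:3,2].round(3),'ax',Tc[:3,0].round(3),'c',Tc[:3,3].round(4))
E
```

```text
held n [ 0.137  0.991 -0.003] ax [ 0.025 -0.     1.   ] ctr [ 0.5671 -0.0177  0.1211] len 0.0838 wid 0.0478
model n [ 0.132  0.991 -0.003] ax [0.02  0.001 1.   ] c [ 0.5679 -0.0179  0.1226]
```

```bash
python3 - <<'E'
from r import *
st(); rack('rel1.npy',.043,.045)
E
```

```text
t 7.05 grasp [ 0.5703 -0.0016  0.1328] yaw -0.133 ydz -0.020 toolz [-0.12  -0.819 -0.562] q [-0.16  0.64 -0.4   1.61  0.91  1.73 -0.94] F [ 0.2 -0.  -0.4] w 0.550
n 1 row [0.406, 0.032, 0.187, -0.14, 0.028, 0.104] | dist 0.0224 rot 0.021
```

Emit:
move_arm:
  moves: [0.25,0.02,0.1,-0.1,0.02,0.07,0.2,0.02,0.1,-0.06,0.01,0.05,0,0,0,0,0,0]

```text
clock: 7.35
position: [0.5917, 0.1279, 0.1957]
eef_rot: [0.666, 0.584, -0.346, 0.308]
wrist_force: [-0.2, -0.3, -1.8]
width: 0.555
```

```bash
python3 - <<'E'
from r import *
st(); rack('rel1.npy',.043,.04);rack('rel1.npy',.043,.015)
E
```

```text
t 7.35 grasp [0.5762 0.0016 0.1073] yaw -0.128 ydz 0.007 toolz [-0.1   -0.815 -0.571] q [-0.17  0.67 -0.4   1.62  0.92  1.69 -0.99] F [-0.2 -0.3 -1.8] w 0.555
n 1 row [0.057, -0.025, 0.022, 0.022, -0.064, -0.058] | dist 0.0033 rot 0.011
n 1 row [0.468, -0.028, 0.308, 0.022, -0.064, -0.058] | dist 0.0280 rot 0.011
```

Emit:
move_arm:
  moves: [0.2,-0.025,0.11,0.02,-0.06,-0.05,0.2,0,0.13,0,0,0,0,0,0,0,0,0]

```text
clock: 7.65
position: [0.5906, 0.1292, 0.1705]
eef_rot: [0.664, 0.585, -0.35, 0.308]
wrist_force: [0.6, 0.5, -0.3]
width: 0.546
```

```bash
python3 - <<'E'
from r import *
st(); rack('rel1.npy',.043,.015);rack('rel1.npy',.043,.002); capheld()
T,_=Tcur(); Tc=T@np.load('rel1.npy'); print('model n',Tc[:3,2].round(3),'ax',Tc[:3,0].round(3),'c',Tc[:3,3].round(4))
E
```

```text
t 7.65 grasp [0.5745 0.0024 0.0829] yaw -0.127 ydz 0.000 toolz [-0.104 -0.818 -0.565] q [-0.18  0.71 -0.39  1.62  0.93  1.68 -1.02] F [ 0.6  0.5 -0.3] w 0.546
n 1 row [0.041, 0.001, 0.038, -0.006, -0.009, -0.007] | dist 0.0028 rot 0.001
n 1 row [0.255, 0.001, 0.185, -0.006, -0.009, -0.007] | dist 0.0158 rot 0.001
held n [0.132 0.991 0.001] ax [ 0.008 -0.002  1.   ] ctr [ 0.5717 -0.014   0.0731] len 0.0823 wid 0.0482
model n [0.126 0.992 0.001] ax [-0.001 -0.001  1.   ] c [ 0.5726 -0.0139  0.0733]
```

Emit:
move_arm:
  moves: [0.16,0,0.11,0,0,0,0.1,0,0.08,0,0,0,0.05,0,0.03,0,0,0,0,0,0,0,0,0]

```text
clock: 8.1
position: [0.5914, 0.1291, 0.1528]
eef_rot: [0.664, 0.583, -0.35, 0.31]
wrist_force: [0.4, 0.9, -2.2]
width: 0.551
```

```bash
python3 - <<'E'
from r import *
st(); rack('rel1.npy',.043,.001); capheld()
E
```

```text
t 8.10 grasp [0.5755 0.0019 0.0656] yaw -0.127 ydz 0.003 toolz [-0.103 -0.821 -0.562] q [-0.18  0.73 -0.39  1.62  0.94  1.66 -1.04] F [ 0.4  0.9 -2.2] w 0.551
n 1 row [-0.021, -0.014, -0.004, 0.008, 0.023, -0.029] | dist 0.0013 rot 0.005
held n [ 0.132  0.991 -0.   ] ax [-0.087  0.012  0.996] ctr [ 0.5731 -0.0145  0.0558] len 0.0842 wid 0.0525
```

Emit:
move_arm:
  moves: [0,0,0,0,0,0,0,0,0,0,0,0,0,0,0,0,0,0,0,0,0,0,0,0,0,0,0,0,0,0]
  grip: 0.7

```text
clock: 8.65
position: [0.5917, 0.1289, 0.153]
eef_rot: [0.664, 0.583, -0.35, 0.31]
wrist_force: [0.3, -0.5, -0.4]
width: 0.852
```

```bash
python3 - <<'E'
from r import *
st(); capheld()
T,_=Tcur(); T[:3,3]-=.09*T[:3,2]; plan(T)
E
```

```text
t 8.65 grasp [0.5758 0.0017 0.0658] yaw -0.127 ydz 0.004 toolz [-0.102 -0.82  -0.563] q [-0.18  0.73 -0.39  1.62  0.94  1.66 -1.04] F [ 0.3 -0.5 -0.4] w 0.852
held n [0.13  0.992 0.002] ax [-0.088  0.01   0.996] ctr [ 0.5733 -0.0139  0.0557] len 0.0843 wid 0.0528
n 2 row [-0.0, -0.0, -0.9, 0.0, 0.0, 0.0] | dist 0.0900 rot 0.000
```

```bash
python3 - <<'E'
from r import *
T=plan(pose([.5733,-.010,.088],-.126,-.1))
T=plan(pose([.5733,-.0145,.066],-.126,.97),None,T)
E
```

```text
n 8 row [-0.395, -0.001, -0.012, 0.004, 0.909, -0.003] | dist 0.1533 rot 0.873
n 10 row [-0.357, 0.001, 0.057, -0.0, 0.892, 0.0] | dist 0.1723 rot 1.070
```

Emit:
move_arm:
  moves: [-0.395,0,-0.012,0,0.909,0,-0.395,0,-0.012,0,0.909,0,-0.395,0,-0.012,0,0.909,0,-0.395,0,-0.012,0,0.909,0,-0.395,0,-0.012,0,0.909,0,-0.395,0,-0.012,0,0.909,0,-0.395,0,-0.012,0,0.909,0,0,0,0,0,0,0]
  grip: 1

```text
clock: 9.5
position: [0.5774, 0.0212, 0.2379]
eef_rot: [0.746, 0.659, -0.067, 0.063]
wrist_force: [-0.3, -1.1, 0.8]
width: 1.002
```

```bash
python3 - <<'E'
from r import *
st()
T=plan(pose([.5733,-.010,.088],-.126,-.1))
T=plan(pose([.5733,-.0145,.066],-.126,.97))
s,d=shot('side');cv2.imwrite('pics/s5.png',cv2.resize(d['image'][150:320,200:440,::-1],None,fx=3,fy=3))
E
```

```text
t 9.50 grasp [ 0.5747 -0.0071  0.0855] yaw -0.123 ydz 0.005 toolz [-0.018 -0.183 -0.983] q [ 0.36  0.39 -0.6   1.79  0.43  1.12 -0.54] F [-0.3 -1.1  0.8] w 1.002
n 1 row [-0.331, -0.003, -0.027, 0.046, 0.706, 0.015] | dist 0.0166 rot 0.085
n 11 row [-0.351, 0.0, 0.048, 0.003, 0.875, 0.004] | dist 0.1842 rot 1.155
```

View pics/s5.png

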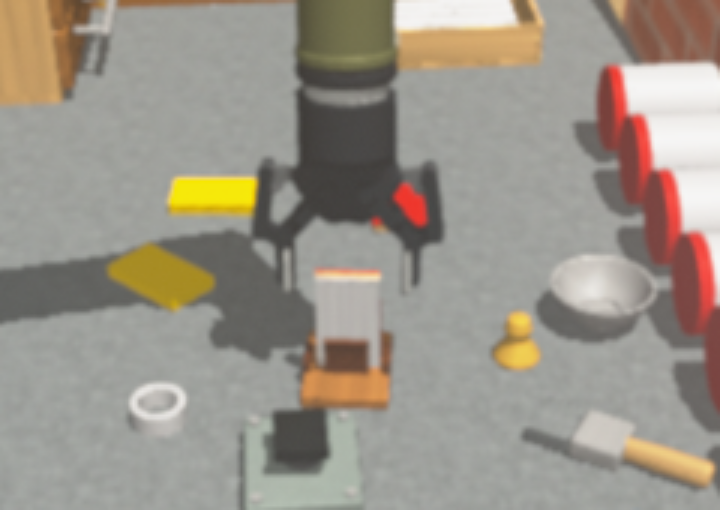

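The cap stands in the rack, zinc side toward the camera, at (347,320). I'll swing over to the zinc side.

Emit:
move_arm:
  moves: [-0.351,0,0.03,0,0.875,0,-0.351,0,0.03,0,0.875,0,-0.351,0,0.03,0,0.875,0,-0.351,0,0.03,0,0.875,0,-0.351,0,0.03,0,0.875,0,-0.351,0,0.03,0,0.875,0,-0.351,0,0.03,0,0.875,0,-0.351,0,0.03,0,0.875,0,0,0,0,0,0,0]

```text
clock: 10.45
position: [0.5628, -0.0862, 0.1944]
eef_rot: [0.694, 0.638, 0.242, -0.231]
wrist_force: [0.6, -0.2, -0.4]
width: 1.0
```

```bash
python3 - <<'E'
from r import *
st()
T=plan(pose([.5733,-.0145,.066],-.126,.97))
E
```

```text
t 10.45 grasp [0.5692 0.0113 0.0742] yaw -0.080 ydz -0.012 toolz [ 0.041  0.629 -0.776] q [ 0.96  0.6  -0.81  1.81 -0.29  1.03  0.3 ] F [ 0.6 -0.2 -0.4] w 1.000
n 3 row [-0.455, -0.001, -0.066, -0.117, 0.8, 0.063] | dist 0.0688 rot 0.292
```

Emit:
move_arm:
  moves: [-0.455,0,-0.08,-0.117,0.8,0.063,-0.455,0,-0.08,-0.117,0.8,0.063,-0.455,0,-0.08,-0.117,0.8,0.063,0,0,0,0,0,0]

```text
clock: 10.85
position: [0.56, -0.1318, 0.1553]
eef_rot: [0.658, 0.591, 0.346, -0.314]
wrist_force: [0.0, -0.2, -1.5]
width: 1.0
```

```bash
python3 - <<'E'
from r import *
st()
T=plan(pose([.5733,-.0145,.066],-.126,.97))
shot('wrist','w6.png')
E
```

```text
t 10.85 grasp [ 0.5729 -0.0044  0.068 ] yaw -0.105 ydz -0.005 toolz [ 0.084  0.822 -0.563] q [ 1.1   0.8  -0.84  1.77 -0.41  1.1   0.49] F [ 0.  -0.2 -1.5] w 1.000
n 1 row [-0.137, -0.034, -0.143, -0.169, -0.022, 0.063] | dist 0.0101 rot 0.022
```

View pics/w6.png

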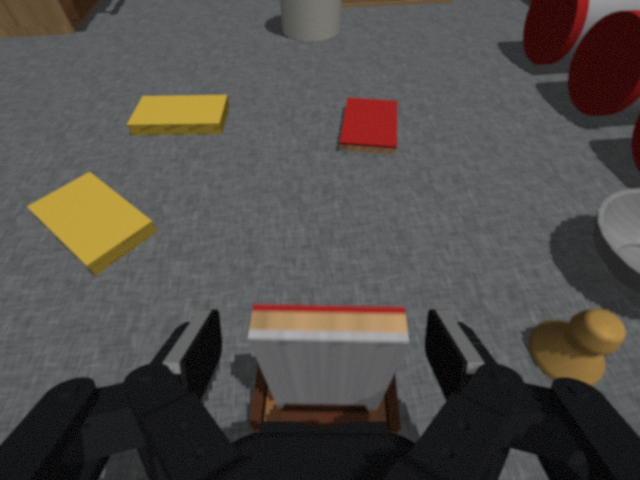

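Emit:
move_arm:
  moves: [-0.14,0.0,-0.143,-0.169,-0.022,0.063,-0.03,0,-0.03,0,0,0,0,0,0,0,0,0]

```text
clock: 11.2
position: [0.5613, -0.1341, 0.1597]
eef_rot: [0.659, 0.592, 0.347, -0.307]
wrist_force: [-0.0, -0.1, 0.5]
width: 0.999
```

```bash
python3 - <<'E'
from r import *
st()
T=plan(pose([.5733,-.0145,.066],-.126,.97))
s,d=shot('wrist');P=cloud(s,d)
# cap top edge centre
for u in range(250,410,12):
    print(u,P[322,u].round(4),d['image'][322,u])
E
```

```text
t 11.20 grasp [ 0.5759 -0.0076  0.0712] yaw -0.110 ydz 0.006 toolz [ 0.094  0.816 -0.571] q [ 1.1   0.79 -0.85  1.77 -0.41  1.1   0.49] F [-0.  -0.1  0.5] w 0.999
n 1 row [-0.188, -0.066, -0.057, -0.078, 0.058, 0.114] | dist 0.0104 rot 0.018
250 [ 0.5507 -0.012   0.0978] [159 128  91]
262 [ 0.5684 -0.0643  0.2065] [169 136  97]
274 [ 0.5586 -0.0128  0.0976] [176 142 101]
286 [ 0.5625 -0.0131  0.0973] [179 145 103]
298 [ 0.5664 -0.0134  0.0971] [184 148 106]
310 [ 0.5704 -0.0139  0.0973] [178 145 103]
322 [ 0.5744 -0.0143  0.0972] [173 140 100]
334 [ 0.5783 -0.0147  0.0971] [185 149 107]
346 [ 0.5823 -0.0152  0.0973] [175 142 102]
358 [ 0.5863 -0.0154  0.0967] [184 148 108]
370 [ 0.5903 -0.0159  0.0969] [185 149 107]
382 [ 0.5942 -0.0164  0.0971] [188 153 109]
394 [ 0.5977 -0.0177  0.0989] [161 136 106]
406 [ 0.6324  0.0248 -0.0009] [93 95 96]
```

Emit:
move_arm:
  moves: [-0.2,-0.066,-0.05,-0.078,0.058,0.114,-0.03,0,-0.02,0,0,0,0,0,0,0,0,0]

```text
clock: 11.55
position: [0.557, -0.1427, 0.1532]
eef_rot: [0.664, 0.586, 0.349, -0.307]
wrist_force: [-0.8, 0.2, -1.0]
width: 0.996
```

Emit:
move_arm:
  moves: [0,0,0,0,0,0,0,0,0,0,0,0,0,0,0,0,0,0,0,0,0,0,0,0,0,0,0,0,0,0,0,0,0,0,0,0,0,0,0,0,0,0,0,0,0,0,0,0]
  grip: -1
  force: 70

```text
clock: 12.35
position: [0.557, -0.1432, 0.1533]
eef_rot: [0.664, 0.585, 0.349, -0.307]
wrist_force: [-0.4, -0.8, 1.0]
width: 0.566
```

```bash
python3 - <<'E'
from r import *
st()
T,s=Tcur(); yaw=np.radians(-7.2)
Tc=capT([.5733,-.0143,.0543],[np.cos(yaw),np.sin(yaw),0],[0,0,1])
rel=np.linalg.inv(T)@Tc; print(rel.round(4)); 
sg=np.sign(rel[1,1]); x=rel[:3,0]
rel=capT([rel[0,3],0,rel[2,3]],[0,sg,0],[x[0],0,x[2]]); print(rel.round(4)); np.save('rel2.npy',rel)
Tl=T.copy();Tl[2,3]+=.12
plan(Tl)
E
```

```text
t 12.35 grasp [ 0.5731 -0.0165  0.0654] yaw -0.126 ydz 0.001 toolz [ 0.104  0.817 -0.567] q [ 1.11  0.8  -0.84  1.77 -0.42  1.09  0.49] F [-0.4 -0.8  1. ] w 0.566
[[ 8.238e-01 -6.000e-04  5.669e-01 -7.900e-03]
 [ 1.000e-03  1.000e+00 -3.000e-04 -1.000e-04]
 [-5.669e-01  8.000e-04  8.238e-01  1.631e-01]
 [ 0.000e+00  0.000e+00  0.000e+00  1.000e+00]]
[[ 0.8238  0.      0.5669 -0.0079]
 [ 0.      1.     -0.      0.    ]
 [-0.5669  0.      0.8238  0.1631]
 [ 0.      0.      0.      1.    ]]
n 3 row [0.659, 0.001, -0.454, -0.0, 0.0, -0.0] | dist 0.1200 rot 0.000
```

Emit:
move_arm:
  moves: [0.4,0,-0.27,0,0,0,0.659,0,-0.454,0,0,0,0.659,0,-0.454,0,0,0,0.659,0,-0.454,0,0,0,0,0,0,0,0,0]

```text
clock: 12.85
position: [0.5562, -0.1425, 0.2996]
eef_rot: [0.664, 0.585, 0.348, -0.309]
wrist_force: [0.4, -0.3, -1.5]
width: 0.573
```

```bash
cat >> r.py <<'E'
def pad(rel,h,dx=0,dy=0,n=None):
    return go(capT([.5315+dx,-.1345+dy,.054+h],[1,0.005,0],[-0.005,1,0]),np.load(rel),n)
E
python3 - <<'E'
from r import *
st()
pad('rel2.npy',.06)
E
```

```text
t 12.85 grasp [ 0.5718 -0.0158  0.2117] yaw -0.125 ydz -0.004 toolz [ 0.101  0.818 -0.567] q [ 1.19  0.59 -0.94  1.72 -0.51  1.29  0.37] F [ 0.4 -0.3 -1.5] w 0.573
n 14 row [0.141, -0.049, 0.124, 0.013, -0.934, -0.085] | dist 0.1232 rot 1.575
```

Emit:
move_arm:
  moves: [0.141,-0.049,0.11,0.013,-0.934,-0.085,0.141,-0.049,0.11,0.013,-0.934,-0.085,0.141,-0.049,0.11,0.013,-0.934,-0.085,0.141,-0.049,0.11,0.013,-0.934,-0.085,0.141,-0.049,0.11,0.013,-0.934,-0.085,0.141,-0.049,0.11,0.013,-0.934,-0.085,0.141,-0.049,0.11,0.013,-0.934,-0.085,0,0,0,0,0,0]

```text
clock: 13.65
position: [0.5422, -0.0796, 0.2913]
eef_rot: [0.724, 0.685, 0.062, -0.044]
wrist_force: [0.3, 0.7, -0.8]
width: 0.57
```

```bash
python3 - <<'E'
from r import *
st()
pad('rel2.npy',.06)
E
```

```text
t 13.65 grasp [ 0.5468 -0.0565  0.1381] yaw -0.058 ydz 0.021 toolz [ 0.03   0.149 -0.988] q [ 0.86  0.29 -0.81  1.83  0.06  1.1  -0.01] F [ 0.3  0.7 -0.8] w 0.570
n 7 row [0.15, -0.038, 0.114, 0.008, -0.897, -0.08] | dist 0.0657 rot 0.756
```

Emit:
move_arm:
  moves: [0.15,-0.038,0.1,0.008,-0.897,-0.08,0.15,-0.038,0.1,0.008,-0.897,-0.08,0.15,-0.038,0.1,0.008,-0.897,-0.08,0.15,-0.038,0.1,0.008,-0.897,-0.08,0.15,-0.038,0.1,0.008,-0.897,-0.08,0.15,-0.038,0.1,0.008,-0.897,-0.08,0.15,-0.038,0.1,0.008,-0.897,-0.08,0,0,0,0,0,0]

```text
clock: 14.45
position: [0.5282, -0.0394, 0.2397]
eef_rot: [0.674, 0.675, -0.219, 0.205]
wrist_force: [-0.0, 1.1, -1.0]
width: 0.573
```

```bash
python3 - <<'E'
from r import *
st()
pad('rel2.npy',.06);pad('rel2.npy',.03)
s,d=shot('side');cv2.imwrite('pics/s7.png',cv2.resize(d['image'][170:340,180:420,::-1],None,fx=3,fy=3))
shot('wrist','w7.png')
E
```

```text
t 14.45 grasp [ 0.5253 -0.1281  0.1125] yaw -0.005 ydz -0.019 toolz [-0.018 -0.572 -0.82 ] q [ 0.42  0.35 -0.67  1.92  0.84  1.28 -0.64] F [-0.   1.1 -1. ] w 0.573
n 1 row [0.016, 0.055, -0.115, -0.177, 0.048, 0.024] | dist 0.0064 rot 0.022
n 1 row [0.359, 0.066, 0.377, -0.177, 0.048, 0.024] | dist 0.0262 rot 0.022
```

View pics/s7.png

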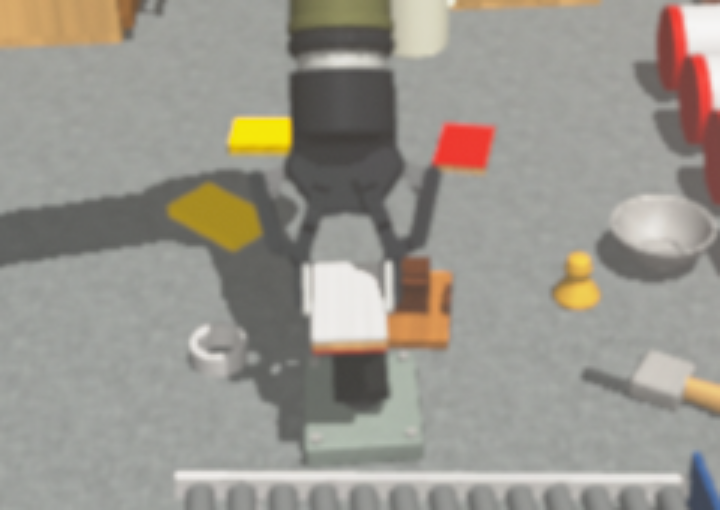

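View pics/w7.png

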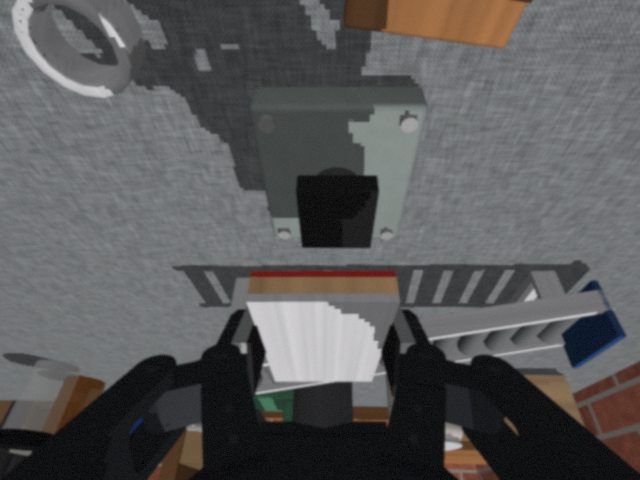

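Side and wrist views agree: the cap is held zinc up, with the red edge underneath, above the pad. I'm lowering it.

Emit:
move_arm:
  moves: [0.2,0.055,0.15,-0.14,0.04,0.02,0.15,0.02,0.18,-0.04,0,0,0,0,0,0,0,0]

```text
clock: 14.85
position: [0.5336, -0.0387, 0.2169]
eef_rot: [0.678, 0.674, -0.206, 0.21]
wrist_force: [-0.0, -0.1, -0.4]
width: 0.569
```

```bash
python3 - <<'E'
from r import *
st()
pad('rel2.npy',.03);pad('rel2.npy',.004)
s,d=shot('wrist');P=cloud(s,d)
m=np.zeros((480,640),bool);m[310:375,270:370]=1
Q=P[m];Q=Q[abs(Q[:,2]-np.median(Q[:,2]))<.01];A=np.c_[Q[:,:2],np.ones(len(Q))];co=np.linalg.lstsq(A,Q[:,2],rcond=None)[0];print('slope',co[:2].round(3),'top z',np.median(Q[:,2]).round(4))
T,_=Tcur();Tc=T@np.load('rel2.npy');print(Tc.round(4))
im=d['image']
for u in (255,262,380,390,395): print(u,P[305,u].round(4),im[305,u])
cv2.imwrite('pics/w8.png',im[:,:,::-1])
E
```

```text
t 14.85 grasp [ 0.5342 -0.1258  0.0887] yaw -0.004 ydz 0.007 toolz [ 0.004 -0.562 -0.827] q [ 0.41  0.38 -0.66  1.93  0.87  1.24 -0.69] F [-0.  -0.1 -0.4] w 0.569
n 1 row [0.087, -0.053, 0.014, 0.008, -0.053, -0.092] | dist 0.0051 rot 0.013
n 1 row [0.379, -0.057, 0.444, 0.008, -0.053, -0.092] | dist 0.0293 rot 0.013
slope [0.007 0.006] top z 0.0907
[[ 0.0035  1.      0.0077  0.5345]
 [ 1.     -0.0036  0.0057 -0.137 ]
 [ 0.0058  0.0076 -1.      0.0871]
 [ 0.      0.      0.      1.    ]]
255 [ 0.5113 -0.096   0.0906] [205 205 208]
262 [ 0.5137 -0.0955  0.0909] [202 199 202]
380 [ 0.5527 -0.0955  0.0912] [106 107 107]
390 [ 0.556  -0.0959  0.0911] [104 104 105]
395 [ 0.5577 -0.0958  0.0911] [106 106 105]
```

View pics/w8.png

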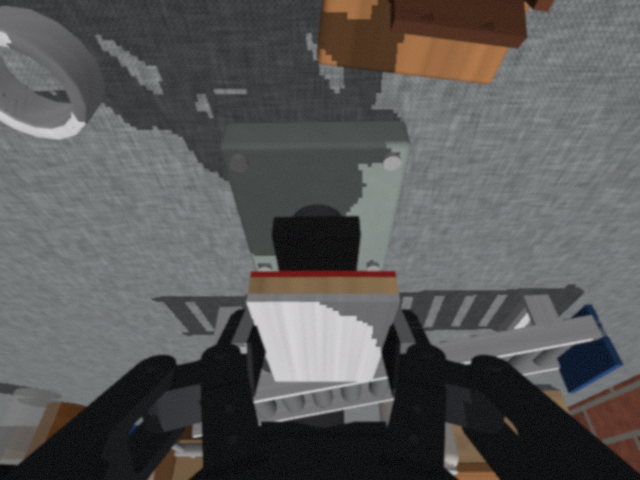

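Emit:
move_arm:
  moves: [0.2,-0.057,0.22,0,-0.05,-0.09,0.15,0,0.17,0,0,0,0.04,0,0.06,0,0,0,0,0,0,0,0,0]

```text
clock: 15.3
position: [0.5308, -0.0357, 0.1855]
eef_rot: [0.674, 0.677, -0.209, 0.211]
wrist_force: [-0.6, 1.3, -0.7]
width: 0.572
```

```bash
python3 - <<'E'
from r import *
st()
pad('rel2.npy',.0)
T,_=Tcur();Tc=T@np.load('rel2.npy');print(Tc.round(4))
E
```

```text
t 15.30 grasp [ 0.5314 -0.1236  0.0578] yaw 0.005 ydz 0.001 toolz [ 0.004 -0.567 -0.824] q [ 0.38  0.43 -0.65  1.96  0.92  1.21 -0.75] F [-0.6  1.3 -0.7] w 0.572
n 1 row [0.022, 0.004, 0.023, 0.006, 0.0, -0.005] | dist 0.0016 rot 0.001
[[-0.0049  1.      0.001   0.5314]
 [ 1.      0.0049 -0.     -0.1347]
 [-0.      0.001  -1.      0.0556]
 [ 0.      0.      0.      1.    ]]
```

Good. I'm releasing and then backing off.

Emit:
move_arm:
  moves: [0,0,0,0,0,0,0,0,0,0,0,0,0,0,0,0,0,0,0,0,0,0,0,0,0,0,0,0,0,0,0,0,0,0,0,0]
  grip: 1

```text
clock: 15.9
position: [0.5319, -0.0357, 0.1873]
eef_rot: [0.674, 0.676, -0.208, 0.212]
wrist_force: [-0.2, 0.1, -0.2]
width: 0.997
```

```bash
python3 - <<'E'
from r import *
st()
T=plan(pose([.5315,-.1345,.14],0,0))
s,d=shot('wrist','w9.png')
s,d=shot('side');cv2.imwrite('pics/s9.png',cv2.resize(d['image'][170:340,180:420,::-1],None,fx=3,fy=3))
E
```

```text
t 15.90 grasp [ 0.5329 -0.1237  0.0598] yaw 0.005 ydz 0.004 toolz [ 0.006 -0.568 -0.823] q [ 0.38  0.43 -0.65  1.95  0.92  1.21 -0.74] F [-0.2  0.1 -0.2] w 0.997
n 6 row [-0.44, -0.001, -0.226, 0.008, 0.839, 0.005] | dist 0.1462 rot 0.604
```

View pics/w9.png

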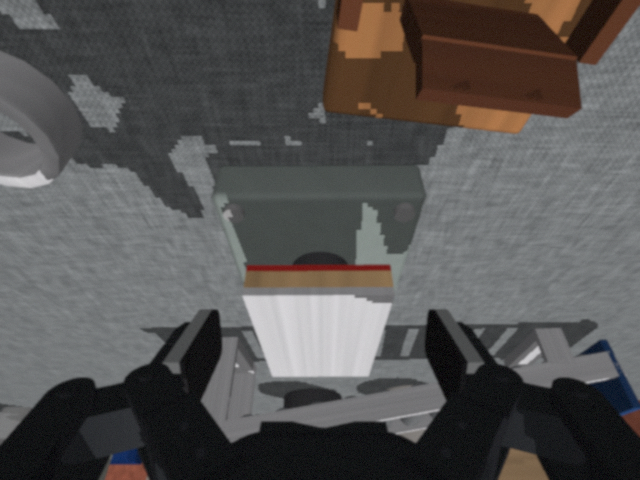

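Emit:
move_arm:
  moves: [0,0,-0.5,0,0,0,-0.44,0,-0.226,0,0.839,0,-0.44,0,-0.226,0,0.839,0,-0.44,0,-0.226,0,0.839,0,-0.44,0,-0.226,0,0.839,0,-0.44,0,-0.226,0,0.839,0,0,0,0,0,0,0]

```text
clock: 16.7
position: [0.5321, -0.0999, 0.3047]
eef_rot: [0.702, 0.711, -0.028, 0.031]
wrist_force: [-1.4, -1.2, -0.2]
width: 0.996
```

```bash
cat >> h.py <<'E'
def zinc(s,d,z,zlo,zhi,box):
    """top-face rectangle by depth band"""
    P=cloud(s,d);k=(P[...,2]>zlo)&(P[...,2]<zhi)&(P[...,0]>box[0])&(P[...,0]<box[1])&(P[...,1]>box[2])&(P[...,1]<box[3])
    k=cv2.morphologyEx(k.astype(np.uint8),cv2.MORPH_OPEN,np.ones((3,3)))
    n,l,stt,c=cv2.connectedComponentsWithStats(k)
    i=1+np.argmax(stt[1:,4]);zz=np.median(P[l==i][:,2]);print('zmed',zz.round(4),rects(s,d,l==i,zz,60,200))
E
python3 - <<'E'
from r import *
st()
s,d=shot('wrist','w10.png')
zinc(s,d,.06,.052,.068,(.45,.62,-.22,-.05))
T=plan(pose([.5315,-.1345,.14],0,0))
E
```

```text
t 16.70 grasp [ 0.5329 -0.1129  0.1503] yaw 0.013 ydz 0.004 toolz [ 0.005 -0.084 -0.996] q [ 0.8   0.23 -0.77  1.83  0.27  1.14 -0.06] F [-1.4 -1.2 -0.2] w 0.996
zmed 0.0596 [([320.0, 268.0], 531.2, -132.4, 88.5, 50.0, -89.7)]
n 1 row [-0.724, -0.015, 0.232, 0.023, 0.701, 0.132] | dist 0.0380 rot 0.086
```

View pics/w10.png

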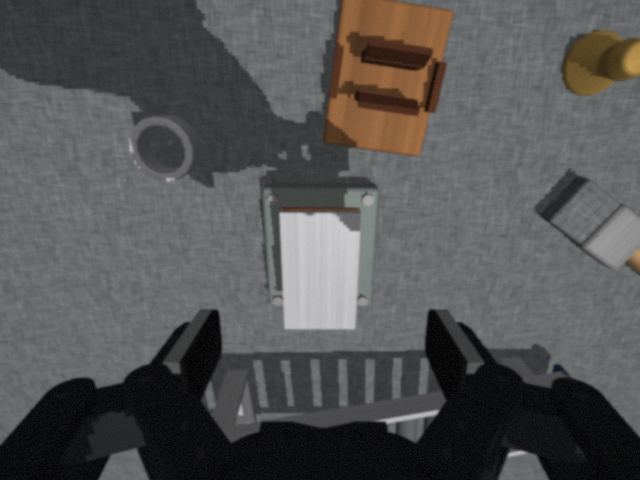

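Emit:
move_arm:
  moves: [-0.5,-0.015,0.15,0.023,0.7,0.13,-0.2,0,0.1,0,0,0,0,0,0,0,0,0]

```text
clock: 17.05
position: [0.5307, -0.1277, 0.2901]
eef_rot: [0.705, 0.71, -0.002, -0.001]
wrist_force: [-0.3, 0.4, 0.4]
width: 1.001
```

```bash
python3 - <<'E'
from r import *
st()
T=plan(pose([.5315,-.134,.14],0,0))
T=plan(pose([.5315,-.134,.09],0,0))
s,d=shot('wrist','w11.png')
zinc(s,d,.06,.052,.068,(.45,.62,-.22,-.05))
E
```

```text
t 17.05 grasp [ 0.5299 -0.128   0.1351] yaw 0.007 ydz -0.005 toolz [-0.005 -0.002 -1.   ] q [ 0.85  0.27 -0.76  1.83  0.21  1.13  0.03] F [-0.3  0.4  0.4] w 1.001
n 1 row [-0.126, 0.015, -0.098, -0.041, 0.016, 0.061] | dist 0.0080 rot 0.009
n 2 row [-0.062, 0.01, 0.451, -0.021, 0.008, 0.03] | dist 0.0455 rot 0.009
zmed 0.0596 [([326.0, 268.0], 531.2, -132.9, 86.7, 50.0, -89.7)]
```

Emit:
move_arm:
  moves: [-0.08,0.015,0.45,-0.03,0.01,0.05,-0.03,0.01,0.45,0,0,0,0,0,0.2,0,0,0,0,0,0,0,0,0]

```text
clock: 17.5
position: [0.5326, -0.1236, 0.2332]
eef_rot: [0.702, 0.712, -0.002, 0.001]
wrist_force: [0.1, -0.4, 0.6]
width: 0.999
```

```bash
python3 - <<'E'
from r import *
st()
T=plan(pose([.5312,-.1335,.067],0.004,0))
E
```

```text
t 17.50 grasp [ 0.5323 -0.1242  0.0782] yaw 0.015 ydz -0.002 toolz [-0.002 -0.004 -1.   ] q [ 0.82  0.34 -0.74  1.88  0.27  1.02 -0.02] F [ 0.1 -0.4  0.6] w 0.999
n 1 row [-0.196, -0.031, 0.225, -0.019, 0.032, 0.094] | dist 0.0150 rot 0.012
```

Emit:
move_arm:
  moves: [-0.2,-0.03,0.15,-0.019,0.03,0.09,-0.04,0,0.06,0,0,0.02,0,0,0,0,0,0]

```text
clock: 17.8
position: [0.5321, -0.1344, 0.2236]
eef_rot: [0.705, 0.709, 0.0, 0.001]
wrist_force: [0.5, 0.5, -0.4]
width: 0.999
```

```bash
python3 - <<'E'
from r import *
st()
T=plan(pose([.5312,-.1335,.067],0.004,0))
E
```

```text
t 17.80 grasp [ 0.5324 -0.1347  0.0686] yaw 0.005 ydz 0.002 toolz [ 0.002 -0.001 -1.   ] q [ 0.83  0.36 -0.72  1.88  0.28  1.   -0.01] F [ 0.5  0.5 -0.4] w 0.999
n 1 row [0.019, -0.018, 0.032, 0.017, 0.012, 0.005] | dist 0.0021 rot 0.003
```

Emit:
move_arm:
  moves: [0.02,-0.02,0.035,0,0,0,0,0,0,0,0,0,0,0,0,0,0,0,0,0,0,0,0,0,0,0,0,0,0,0,0,0,0,0,0,0,0,0,0,0,0,0,0,0,0,0,0,0]
  grip: -1
  force: 80

```text
clock: 18.6
position: [0.5315, -0.1339, 0.2236]
eef_rot: [0.706, 0.708, 0.0, 0.003]
wrist_force: [-0.1, 0.1, 0.8]
width: 0.556
```

```bash
python3 - <<'E'
from r import *
st()
s,d=shot('wrist','w12.png')
zinc(s,d,.06,.04,.075,(.45,.62,-.22,-.05))
E
```

```text
t 18.60 grasp [ 0.5321 -0.1344  0.0686] yaw 0.003 ydz 0.004 toolz [ 0.004 -0.003 -1.   ] q [ 0.83  0.36 -0.72  1.88  0.28  1.   -0.02] F [-0.1  0.1  0.8] w 0.556
zmed 0.0596 [([323.0, 308.0], 532.3, -132.0, 88.4, 82.1, 89.9)]
```

View pics/w12.png

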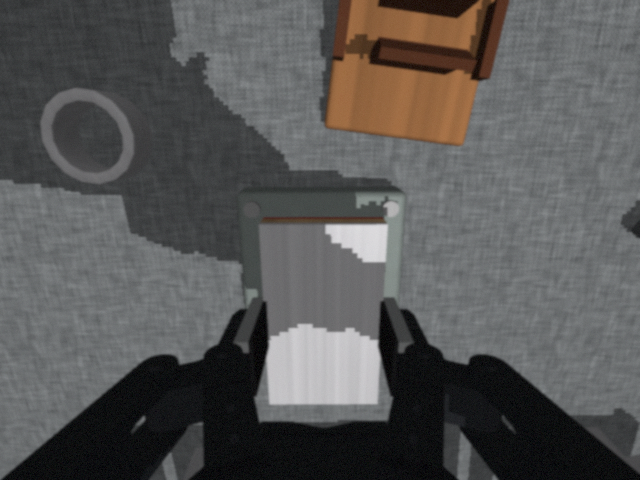

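Emit:
move_arm:
  moves: [0,0,0.12,0,0,0,0,0,0.12,0,0,0]

```text
clock: 18.85
position: [0.532, -0.1338, 0.2131]
eef_rot: [0.706, 0.708, 0.0, 0.003]
wrist_force: [-12.9, 2.5, 53.3]
width: 0.552
```

Emit:
move_arm:
  moves: [0,0,0.12,0,0,0]

```text
clock: 18.95
position: [0.5329, -0.1333, 0.2128]
eef_rot: [0.706, 0.708, -0.002, 0.003]
wrist_force: [-28.5, 4.9, 81.1]
width: 0.555
```

Emit:
move_arm:
  moves: [0,0,0,0,0,0]

```text
clock: 19.05
position: [0.5334, -0.133, 0.2155]
eef_rot: [0.706, 0.708, -0.003, 0.004]
wrist_force: [-4.2, 0.7, 7.9]
width: 0.554
```

Emit:
move_arm:
  moves: [0,0,0,0,0,0,0,0,0,0,0,0]

```text
clock: 19.25
position: [0.5337, -0.1327, 0.2179]
eef_rot: [0.706, 0.708, -0.004, 0.004]
wrist_force: [-3.1, 0.3, 6.0]
width: 0.559
```

Emit:
move_arm:
  moves: [0,0,0.08,0,0,0,0,0,0.05,0,0,0,0,0,0.04,0,0,0]

```text
clock: 19.55
position: [0.5344, -0.1323, 0.2133]
eef_rot: [0.706, 0.708, -0.005, 0.005]
wrist_force: [-10.2, 1.0, 26.4]
width: 0.556
```

Emit:
move_arm:
  moves: [0,0,0.04,0,0,0,0,0,0.04,0,0,0,0,0,0.04,0,0,0,0,0,0.04,0,0,0,0,0,0.04,0,0,0]

```text
clock: 20.05
position: [0.5353, -0.1311, 0.2134]
eef_rot: [0.706, 0.708, -0.01, 0.006]
wrist_force: [-8.0, 1.5, 19.6]
width: 0.554
```

Emit:
move_arm:
  moves: [0,0,-0.2,0,0,0,0,0,-0.5,0,0,0,0,0,-0.7,0,0,0,0,0,-0.7,0,0,0,0,0,-0.5,0,0,0,0,0,0,0,0,0]

```text
clock: 20.65
position: [0.536, -0.1281, 0.3455]
eef_rot: [0.706, 0.708, -0.01, 0.005]
wrist_force: [0.6, -0.9, -0.4]
width: 0.551
```

```bash
python3 - <<'E'
from r import *
st()
s,d=shot('wrist','w13.png')
s,d=shot('side','s13.png')
E
```

```text
t 20.65 grasp [ 0.5348 -0.1313  0.1906] yaw 0.004 ydz -0.007 toolz [-0.007 -0.021 -1.   ] q [ 0.86  0.22 -0.76  1.75  0.19  1.24  0.05] F [ 0.6 -0.9 -0.4] w 0.551
```

View pics/s13.png

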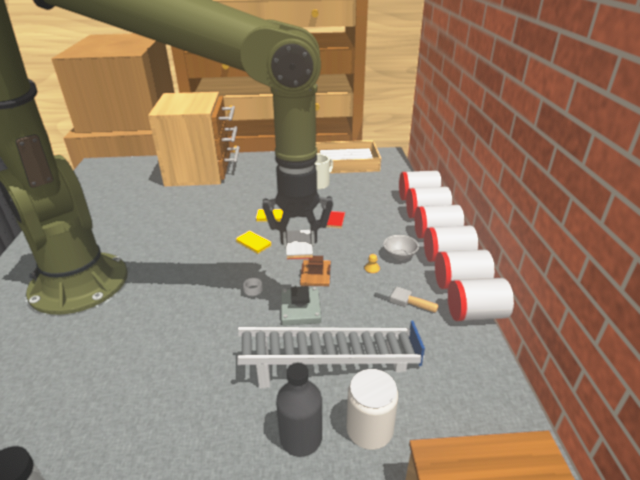

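View pics/w13.png

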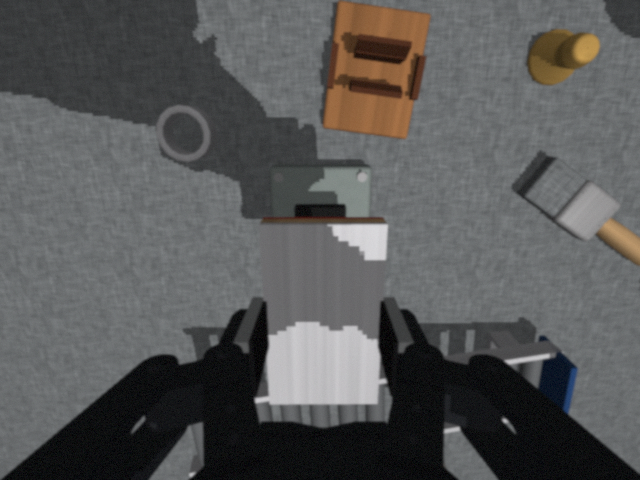

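```bash
python3 - <<'E'
from r import *
z=np.load('pics/top0.npz');P,im=z['P'],z['im']
k=(P[...,0]>.38)&(P[...,0]<.80)&(P[...,1]>-.37)&(P[...,1]<-.23)&(P[...,2]>.03)&(P[...,2]<.11)
Q=P[k]
co=None
W=np.ones(len(Q),bool)
for _ in range(8):
    A=np.c_[Q[:,:2],np.ones(len(Q))];co=np.linalg.lstsq(A[W],Q[W,2],rcond=None)[0];r=Q[:,2]-A@co;W=abs(r)<.007
print('plane',co,W.sum(),len(Q))
Q=Q[abs(r)<.008]
xs=np.arange(.42,.74,.02);L=[]
for x in xs:
    y=Q[(abs(Q[:,0]-x)<.01)][:,1]
    lo,hi=np.percentile(y,[1,99]);L.append((x,lo,hi));print(round(x,3),len(y),lo.round(4),hi.round(4))
L=np.array(L);p1=np.polyfit(L[:,0],L[:,1],1);p2=np.polyfit(L[:,0],L[:,2],1);print(p1,p2,(p1+p2)/2)
b=colmask(im,'blue')&(P[...,2]>.01)&(P[...,1]>-.37)&(P[...,1]<-.23)
B=P[b];print(len(B),B.mean(0),B.min(0),B.max(0))
print('xmin,max of lane',Q[:,0].min(),Q[:,0].max())
E
```

```text
plane [-0.15063958 -0.00465506  0.14694426] 3313 3916
0.42 157 -0.3443 -0.2707
0.44 202 -0.3439 -0.2696
0.46 220 -0.3427 -0.268
0.48 259 -0.3407 -0.2671
0.5 217 -0.3398 -0.2658
0.52 195 -0.3383 -0.2649
0.54 192 -0.3377 -0.2629
0.56 220 -0.3357 -0.262
0.58 246 -0.3352 -0.2603
0.6 192 -0.3333 -0.259
0.62 192 -0.3328 -0.2579
0.64 179 -0.3307 -0.2568
0.66 222 -0.3298 -0.2557
0.68 214 -0.3281 -0.2548
0.7 182 -0.3271 -0.2533
0.72 171 -0.3264 -0.2519
[ 0.06261756 -0.371091  ] [ 0.06268523 -0.29701946] [ 0.06265139 -0.33405523]
59 [ 0.75083958 -0.2855539   0.05995674] [ 0.74683671 -0.31952273  0.05316956] [ 0.75468568 -0.25119215  0.06621054]
xmin,max of lane 0.4125740477275315 0.7547170216011574
```

```bash
cat >> r.py <<'E'
AX=np.array([np.cos(.0626),np.sin(.0626),0])
def lanepose(s,h,off=.021,dx=0,dy=0,zc=0):
    """s: level dist from lane_in; h: gap cap bottom to rollers"""
    p=np.array([.4785,-.3041,0])+s*AX+dy*np.array([-AX[1],AX[0],0]); p[2]=.14694-.15064*p[0]-.004655*p[1]+zc
    n=AX*np.sin(.15)+np.array([0,0,np.cos(.15)])
    return pose(p+n*(off+h),.0626-np.pi/2,-.15)
E
python3 - <<'E'
from r import *
z=np.load('pics/top0.npz');P=z['P']
for zl in (.03,.1,.15):
    k=(P[...,2]>zl)&(P[...,2]<.2)&(P[...,0]>.4)&(P[...,0]<.75)&(P[...,1]<-.36)&(P[...,1]>-.6)
    Q=P[k];
    for a,b in ((.4,.57),(.57,.75)):
        q=Q[(Q[:,0]>a)&(Q[:,0]<b)]
        if len(q): print(zl,len(q),np.percentile(q,[3,97],axis=0).round(3))
T=plan(pose([.4785,-.3041,.2],.0626-np.pi/2,-.15))
E
```

```text
0.03 1960 [[ 0.406 -0.597  0.032]
 [ 0.548 -0.415  0.173]]
0.03 2760 [[ 0.603 -0.595  0.037]
 [ 0.746 -0.403  0.115]]
0.1 1014 [[ 0.465 -0.595  0.101]
 [ 0.55  -0.417  0.174]]
0.1 1843 [[ 0.607 -0.596  0.101]
 [ 0.746 -0.409  0.116]]
0.15 217 [[ 0.507 -0.462  0.159]
 [ 0.535 -0.433  0.176]]
n 14 row [-0.245, 0.136, 0.001, 0.07, -0.057, 0.898] | dist 0.1779 rot 1.515
```

Emit:
move_arm:
  moves: [-0.245,0.136,0,0.07,-0.057,0.898,-0.245,0.136,0,0.07,-0.057,0.898,-0.245,0.136,0,0.07,-0.057,0.898,-0.245,0.136,0,0.07,-0.057,0.898,-0.245,0.136,0,0.07,-0.057,0.898,-0.245,0.136,0,0.07,-0.057,0.898,-0.245,0.136,0,0.07,-0.057,0.898,0,0,0,0,0,0]

```text
clock: 21.55
position: [0.5472, -0.2251, 0.3245]
eef_rot: [0.921, 0.385, -0.058, -0.007]
wrist_force: [-0.2, 0.8, -1.6]
width: 0.554
```

```bash
python3 - <<'E'
from r import *
st()
T=plan(pose([.4785,-.3041,.2],.0626-np.pi/2,-.15))
E
```

```text
t 21.55 grasp [ 0.5299 -0.23    0.1705] yaw -0.782 ydz -0.058 toolz [-0.112 -0.031 -0.993] q [ 0.8   0.34 -0.58  1.64  0.25  1.32 -0.62] F [-0.2  0.8 -1.6] w 0.554
n 7 row [-0.232, 0.137, -0.059, 0.043, -0.03, 0.866] | dist 0.0944 rot 0.729
```

Emit:
move_arm:
  moves: [-0.232,0.137,-0.09,0.043,-0.03,0.866,-0.232,0.137,-0.09,0.043,-0.03,0.866,-0.232,0.137,-0.09,0.043,-0.03,0.866,-0.232,0.137,-0.09,0.043,-0.03,0.866,-0.232,0.137,-0.09,0.043,-0.03,0.866,-0.232,0.137,-0.09,0.043,-0.03,0.866,-0.232,0.137,-0.09,0.043,-0.03,0.866,0,0,0,0,0,0]

```text
clock: 22.35
position: [0.501, -0.2974, 0.3495]
eef_rot: [0.996, 0.033, -0.083, -0.006]
wrist_force: [-0.8, -1.0, -1.1]
width: 0.552
```

```bash
python3 - <<'E'
from r import *
st()
T=plan(pose([.4785,-.3041,.16],.0626-np.pi/2,-.15)); plan(lanepose(0,.03))
s,d=shot('wrist','w14.png')
P=cloud(s,d)
k=(P[...,0]>.4)&(P[...,0]<.76)&(P[...,1]>-.36)&(P[...,1]<-.25)&(P[...,2]>.02)&(P[...,2]<.1)&(d['range_z']>.15)
Q=P[k];Q=Q[Q[:,0]>.53]
A=np.c_[Q[:,:2],np.ones(len(Q))];W=np.ones(len(Q),bool)
for _ in range(8): co=np.linalg.lstsq(A[W],Q[W,2],rcond=None)[0];r=Q[:,2]-A@co;W=abs(r)<.006
print(co,W.sum()); pr=.14694-.15064*Q[:,0]-.004655*Q[:,1]
y=Q[:,1]-(-.3341+.06265*Q[:,0])
for a in np.arange(-.045,.045,.005):
    m=(y>a)&(y<a+.005)&(abs(Q[:,2]-pr)<.012)
    if m.sum()>10: print(round(a+.0025,4),m.sum(),np.percentile((Q[:,2]-pr)[m],[50,85,95]).round(4))
E
```

```text
t 22.35 grasp [ 0.4752 -0.2965  0.1967] yaw -1.506 ydz -0.017 toolz [-0.166  0.006 -0.986] q [ 0.83  0.3  -0.44  1.62  0.19  1.41 -1.15] F [-0.8 -1.  -1.1] w 0.552
n 1 row [0.126, 0.118, 0.713, -0.135, 0.134, 0.037] | dist 0.0367 rot 0.023
n 2 row [0.19, 0.062, 0.673, -0.067, 0.067, 0.019] | dist 0.0702 rot 0.023
[-0.1632026  -0.01166869  0.15045797] 11778
-0.0375 458 [0.0026 0.0034 0.0038]
-0.0325 1263 [0.0019 0.0031 0.0036]
-0.0275 791 [-0.0019 -0.0005  0.0003]
-0.0225 800 [-0.002  -0.0005  0.    ]
-0.0175 774 [-0.0021 -0.0006 -0.    ]
-0.0125 783 [-0.0021 -0.0005  0.    ]
-0.0075 799 [-0.0021 -0.0006  0.    ]
-0.0025 757 [-0.0022 -0.0006 -0.0001]
0.0025 771 [-0.0022 -0.0007 -0.0001]
0.0075 755 [-0.0022 -0.0007 -0.0001]
0.0125 761 [-0.0023 -0.0007 -0.0001]
0.0175 749 [-0.0024 -0.0007 -0.0001]
0.0225 748 [-0.0024 -0.0008 -0.    ]
0.0275 738 [-0.0024 -0.0008 -0.0001]
0.0325 1114 [0.0016 0.0028 0.0033]
0.0375 468 [0.0023 0.003  0.0034]
```

View pics/w14.png

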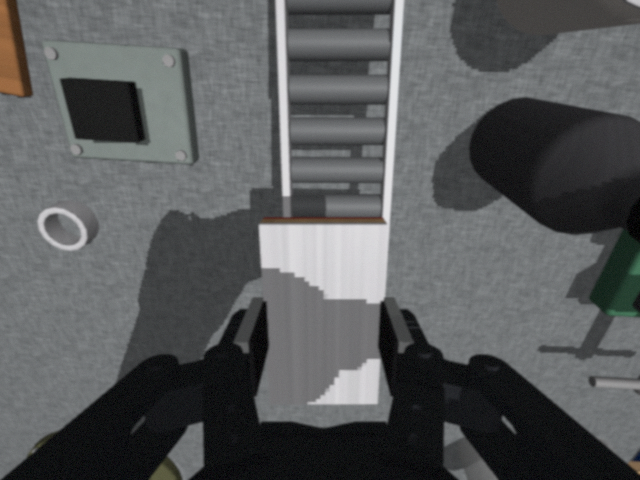

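Emit:
move_arm:
  moves: [0.19,0.1,0.5,-0.09,0.09,0.02,0.15,0.05,0.5,-0.05,0.05,0.01,0.05,0,0.3,0,0,0,0,0,0,0,0,0]

```text
clock: 22.8
position: [0.5138, -0.2965, 0.2761]
eef_rot: [0.996, 0.045, -0.074, -0.0]
wrist_force: [0.4, 0.3, -1.3]
width: 0.552
```

```bash
python3 - <<'E'
from r import *
st()
plan(lanepose(0,.015));plan(lanepose(0,.003))
E
```

```text
t 22.80 grasp [ 0.4911 -0.2974  0.1227] yaw -1.482 ydz -0.007 toolz [-0.147 -0.006 -0.989] q [ 0.81  0.38 -0.44  1.68  0.23  1.26 -1.17] F [ 0.4  0.3 -1.3] w 0.552
n 1 row [-0.113, 0.105, 0.237, -0.029, -0.023, 0.225] | dist 0.0141 rot 0.027
n 1 row [-0.114, 0.106, 0.477, -0.029, -0.023, 0.225] | dist 0.0251 rot 0.027
```

Emit:
move_arm:
  moves: [-0.11,0.1,0.1,-0.03,-0.02,0.2,-0.02,0.02,0.1,0,0,0.05,0,0,0,0,0,0]

```text
clock: 23.1
position: [0.507, -0.3017, 0.2665]
eef_rot: [0.997, 0.032, -0.074, 0.002]
wrist_force: [-0.3, -0.4, -1.0]
width: 0.553
```

```bash
python3 - <<'E'
from r import *
st()
plan(lanepose(0,.003))
E
```

```text
t 23.10 grasp [ 0.484  -0.3031  0.1132] yaw -1.507 ydz -0.001 toolz [-0.148 -0.009 -0.989] q [ 0.82  0.38 -0.43  1.7   0.23  1.24 -1.19] F [-0.3 -0.4 -1. ] w 0.553
n 1 row [0.003, 0.013, 0.267, -0.004, -0.007, 0.012] | dist 0.0134 rot 0.002
```

Emit:
move_arm:
  moves: [0,0.013,0.15,0,0,0,0,0,0.1,0,0,0,0,0,0.03,0,0,0,0,0,0,0,0,0]

```text
clock: 23.5
position: [0.5051, -0.303, 0.2532]
eef_rot: [0.997, 0.032, -0.073, 0.003]
wrist_force: [-0.3, 0.4, -0.8]
width: 0.557
```

```bash
python3 - <<'E'
from r import *
st()
plan(lanepose(0,.001))
s,d=shot('side');cv2.imwrite('pics/s15.png',cv2.resize(d['image'][280:400,200:440,::-1],None,fx=3.2,fy=3.2))
E
```

```text
t 23.50 grasp [ 0.4825 -0.3046  0.0998] yaw -1.507 ydz 0.001 toolz [-0.146 -0.011 -0.989] q [ 0.82  0.39 -0.42  1.71  0.24  1.21 -1.19] F [-0.3  0.4 -0.8] w 0.557
n 1 row [0.002, -0.011, 0.037, 0.012, -0.027, 0.011] | dist 0.0020 rot 0.004
```

View pics/s15.png

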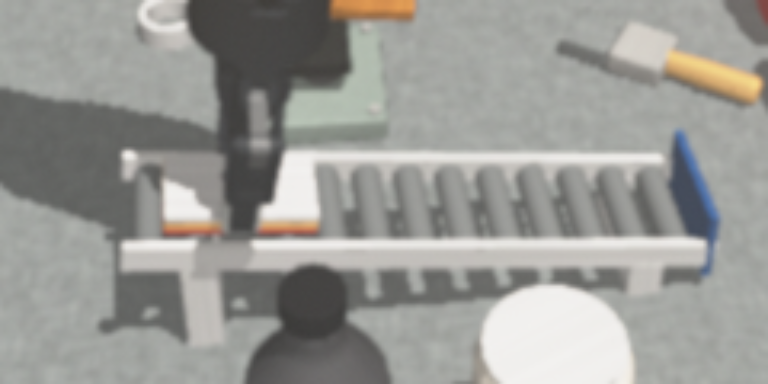

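Emit:
move_arm:
  moves: [0,0,0.03,0,0,0,0,0,0,0,0,0]

```text
clock: 23.75
position: [0.5052, -0.303, 0.2521]
eef_rot: [0.997, 0.032, -0.073, 0.003]
wrist_force: [0.7, 0.1, -1.9]
width: 0.552
```

Emit:
move_arm:
  moves: [0,0,0,0,0,0,0,0,0,0,0,0,0,0,0,0,0,0,0,0,0,0,0,0,0,0,0,0,0,0,0,0,0,0,0,0]
  grip: 1

```text
clock: 24.35
position: [0.5057, -0.3031, 0.2533]
eef_rot: [0.997, 0.032, -0.072, 0.004]
wrist_force: [-0.3, 0.1, 0.3]
width: 0.999
```

Emit:
move_arm:
  moves: [0,0,-0.4,0,0,0,0,0,-0.9,0,0,0,0,0,-0.9,0,0,0,0,0,-0.9,0,0,0,0,0,0,0,0,0]

```text
clock: 24.85
position: [0.5279, -0.3011, 0.41]
eef_rot: [0.997, 0.032, -0.074, 0.002]
wrist_force: [0.4, 0.5, -0.7]
width: 0.999
```

```bash
python3 - <<'E'
from r import *
st()
s,d=shot('side');cv2.imwrite('pics/s16.png',cv2.resize(d['image'][180:400,180:440,::-1],None,fx=2.7,fy=2.7))
s,d=shot('wrist','w16.png')
s,d=shot('top');print(rects(s,d,colmask(d['image'],'red'),0.012))
E
```

```text
t 24.85 grasp [ 0.505  -0.3025  0.2567] yaw -1.506 ydz -0.001 toolz [-0.148 -0.009 -0.989] q [ 0.81  0.31 -0.44  1.48  0.19  1.51 -1.16] F [ 0.4  0.5 -0.7] w 0.999
[([169.0, 147.0], 888.2, 354.5, 79.0, 12.9, 88.3), ([223.0, 245.0], 640.2, 225.9, 70.8, 46.5, 76.3)]
```

View pics/s16.png

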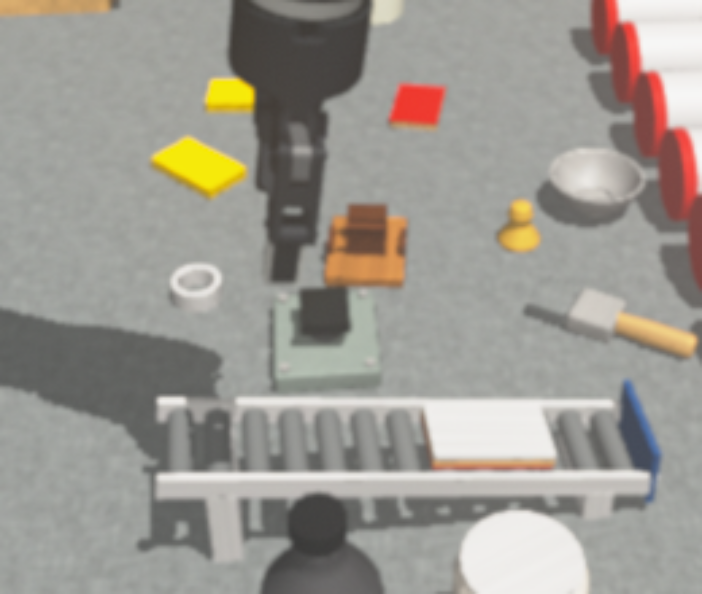

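View pics/w16.png

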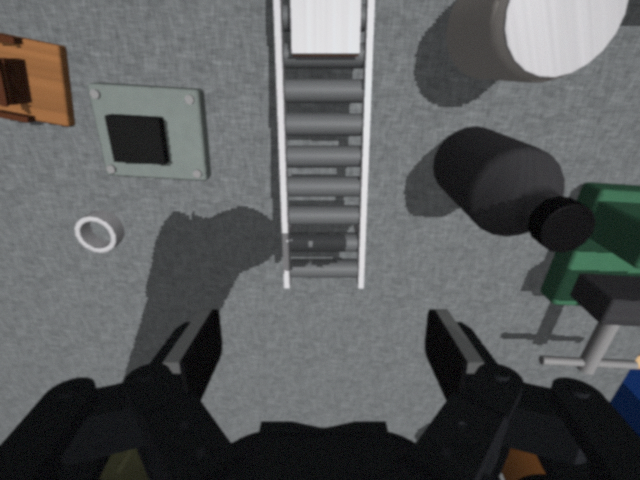

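The long cap is rolling down the lane, zinc up, at (490,433) in the side crop. The mid red cap has not moved. On to the mid cap.

```bash
python3 - <<'E'
from r import *
T=plan(pose([.57,-.02,.27],-.7,.2))
T=plan(capgrip([.6401,.2258],76.4,.008,.0205,.6,.08),None,T)
s,d=shot('side');cv2.imwrite('pics/s17.png',cv2.resize(d['image'][280:400,200:440,::-1],None,fx=2.7,fy=2.7))
E
```

```text
n 8 row [0.327, -0.582, -0.033, 0.011, 0.35, -0.845] | dist 0.2596 rot 0.878
n 7 row [0.304, -0.057, 0.717, 0.216, 0.468, -0.511] | dist 0.2705 rot 0.609
```

View pics/s17.png

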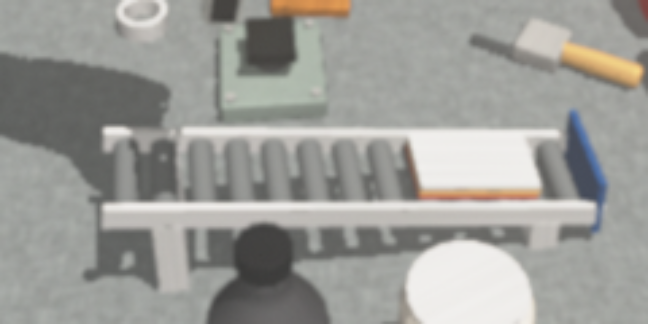

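Emit:
move_arm:
  moves: [0.327,-0.582,-0.033,0.011,0.35,-0.845,0.327,-0.582,-0.033,0.011,0.35,-0.845,0.327,-0.582,-0.033,0.011,0.35,-0.845,0.327,-0.582,-0.033,0.011,0.35,-0.845,0.327,-0.582,-0.033,0.011,0.35,-0.845,0.327,-0.582,-0.033,0.011,0.35,-0.845,0.327,-0.582,-0.033,0.011,0.35,-0.845,0.327,-0.582,-0.033,0.011,0.35,-0.845,0,0,0,0,0,0]

```text
clock: 25.95
position: [0.5426, -0.0371, 0.4037]
eef_rot: [0.897, 0.431, 0.085, -0.055]
wrist_force: [-0.3, -0.2, 0.5]
width: 1.0
```

```bash
python3 - <<'E'
from r import *
st()
T=plan(capgrip([.6401,.2258],76.4,.008,.0205,.6,.09))
s,d=shot('wrist','w17.png');print(rects(s,d,colmask(d['image'],'red'),0.012))
s,d=shot('side');cv2.imwrite('pics/s18.png',cv2.resize(d['image'][180:400,180:440,::-1],None,fx=2.7,fy=2.7))
E
```

```text
t 25.95 grasp [ 0.5589 -0.0105  0.2519] yaw -0.673 ydz -0.025 toolz [ 0.105  0.172 -0.98 ] q [ 0.76  0.11 -0.73  1.74 -0.11  1.22 -0.6 ] F [-0.3 -0.2  0.5] w 1.000
n 6 row [0.384, -0.023, 0.744, 0.206, 0.538, -0.574] | dist 0.2487 rot 0.585
[([248.0, 28.0], 640.3, 222.9, 70.2, 48.7, 76.3), ([611.0, 16.0], 920.3, -1.8, 38.6, 14.0, 60.8)]
```

View pics/s18.png

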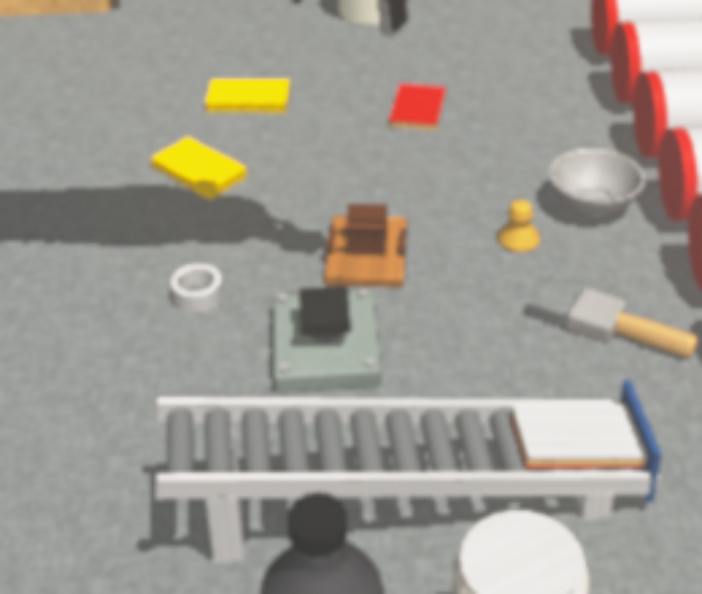

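The long cap now rests at the stop, at (580,433). I'm moving to the mid cap.

Emit:
move_arm:
  moves: [0.384,-0.023,0.7,0.206,0.538,-0.574,0.384,-0.023,0.7,0.206,0.538,-0.574,0.384,-0.023,0.7,0.206,0.538,-0.574,0.384,-0.023,0.7,0.206,0.538,-0.574,0.384,-0.023,0.7,0.206,0.538,-0.574,0.384,-0.023,0.7,0.206,0.538,-0.574,0,0,0,0,0,0]

```text
clock: 26.75
position: [0.6225, 0.1118, 0.2345]
eef_rot: [0.757, 0.583, 0.233, -0.184]
wrist_force: [-0.7, 0.8, -0.2]
width: 1.001
```

```bash
python3 - <<'E'
from r import *
st()
T=plan(capgrip([.6401,.2258],76.4,.008,.0205,.6,.06))
s,d=shot('wrist','w18.png')
E
```

```text
t 26.75 grasp [0.6439 0.197  0.1068] yaw -0.257 ydz -0.007 toolz [ 0.138  0.549 -0.824] q [ 0.63  0.55 -0.87  1.77 -0.22  0.78 -0.23] F [-0.7  0.8 -0.2] w 1.001
n 1 row [0.02, -0.198, 0.648, 0.042, -0.017, -0.166] | dist 0.0339 rot 0.021
```

View pics/w18.png

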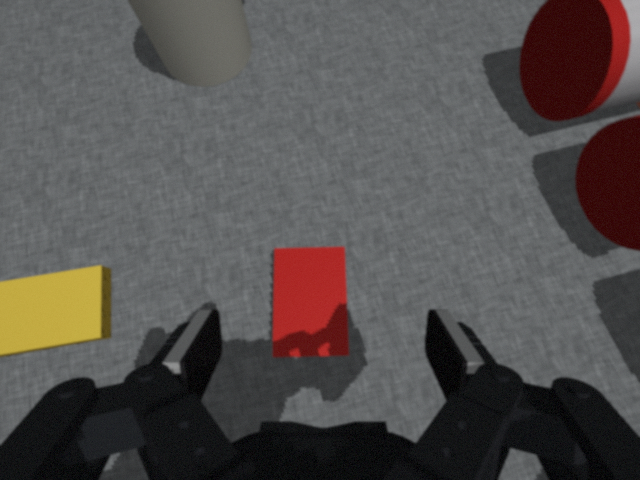

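Emit:
move_arm:
  moves: [0,-0.15,0.4,0.03,0,-0.12,0,-0.04,0.3,0,0,-0.04,0,0,0,0,0,0]

```text
clock: 27.1
position: [0.6211, 0.1254, 0.2042]
eef_rot: [0.756, 0.586, 0.233, -0.179]
wrist_force: [-1.0, -0.2, 0.1]
width: 1.0
```

```bash
python3 - <<'E'
from r import *
st()
s,d=shot('wrist');print(rects(s,d,colmask(d['image'],'red'),0.012))
T=plan(capgrip([.6401,.2258],76.4,.008,.0205,.6,.02))
T=plan(capgrip([.6401,.2258],76.4,.008,.0205,.6,.0))
E
```

```text
t 27.10 grasp [0.6432 0.2094 0.0758] yaw -0.252 ydz 0.003 toolz [ 0.142  0.542 -0.828] q [ 0.59  0.58 -0.85  1.79 -0.19  0.71 -0.23] F [-1.  -0.2  0.1] w 1.000
[([310.0, 295.0], 642.7, 233.6, 57.0, 49.3, 76.7), ([340.0, 357.0], 649.1, 196.9, 10.9, 8.8, 78.4), ([307.0, 361.0], 630.5, 199.2, 9.0, 7.3, -84.8)]
n 1 row [-0.294, -0.118, 0.681, 0.098, 0.042, -0.092] | dist 0.0375 rot 0.017
n 2 row [-0.259, -0.059, 0.506, 0.049, 0.021, -0.046] | dist 0.0572 rot 0.017
```

Emit:
move_arm:
  moves: [-0.25,-0.08,0.45,0.07,0.03,-0.06,-0.25,-0.04,0.45,0.03,0.01,-0.03,0,0,0,0,0,0]

```text
clock: 27.45
position: [0.6204, 0.1268, 0.156]
eef_rot: [0.752, 0.589, 0.234, -0.178]
wrist_force: [-0.8, -0.1, -0.0]
width: 1.001
```

```bash
python3 - <<'E'
from r import *
st()
T=plan(capgrip([.6401,.2258],76.4,.008,.0205,.6,.0))
E
```

```text
t 27.45 grasp [0.6424 0.2113 0.0279] yaw -0.244 ydz 0.008 toolz [ 0.142  0.545 -0.827] q [ 0.57  0.66 -0.82  1.81 -0.16  0.64 -0.2 ] F [-0.8 -0.1 -0. ] w 1.001
n 1 row [0.002, -0.085, 0.184, 0.084, 0.019, -0.009] | dist 0.0101 rot 0.010
```

Emit:
move_arm:
  moves: [0,-0.08,0.12,0.08,0.02,0,0,-0.02,0.05,0.03,0,0,0,0,0,0,0,0]

```text
clock: 27.75
position: [0.6189, 0.1314, 0.1524]
eef_rot: [0.751, 0.59, 0.233, -0.182]
wrist_force: [0.7, 0.6, 0.5]
width: 1.0
```

```bash
python3 - <<'E'
from r import *
st()
T=plan(capgrip([.6401,.2258],76.4,.008,.0205,.6,.0))
E
```

```text
t 27.75 grasp [0.6399 0.2164 0.0245] yaw -0.240 ydz 0.001 toolz [ 0.135  0.549 -0.825] q [ 0.56  0.66 -0.82  1.81 -0.16  0.63 -0.2 ] F [0.7 0.6 0.5] w 1.000
n 1 row [-0.025, -0.032, 0.08, 0.02, -0.004, -0.012] | dist 0.0045 rot 0.003
```

Emit:
move_arm:
  moves: [-0.03,-0.04,0.09,0.02,0,0,0,0,0,0,0,0]

```text
clock: 27.95
position: [0.6179, 0.1333, 0.1493]
eef_rot: [0.751, 0.59, 0.233, -0.182]
wrist_force: [-0.1, 0.5, 0.2]
width: 1.005
```

Emit:
move_arm:
  moves: [0,0,0,0,0,0,0,0,0,0,0,0,0,0,0,0,0,0,0,0,0,0,0,0,0,0,0,0,0,0,0,0,0,0,0,0,0,0,0,0,0,0,0,0,0,0,0,0]
  grip: -1
  force: 70

```text
clock: 28.75
position: [0.6186, 0.133, 0.1506]
eef_rot: [0.751, 0.59, 0.234, -0.182]
wrist_force: [-0.8, 0.0, 1.0]
width: 0.547
```

```bash
python3 - <<'E'
from r import *
st()
shot('wrist','w19.png')
T,s=Tcur(); a=np.radians(76.4)
Tc=capT([.6401,.2258,.006],[np.sin(a),-np.cos(a),0],[-np.cos(a),-np.sin(a),0])
rel=np.linalg.inv(T)@Tc; print(rel.round(4))
sg=np.sign(rel[1,1]); x=rel[:3,0]
rel=capT([rel[0,3],0,rel[2,3]],[0,sg,0],[x[0],0,x[2]]); np.save('rel3.npy',rel)
Tl=T.copy();Tl[2,3]+=.13
plan(Tl)
E
```

```text
t 28.75 grasp [0.6399 0.2181 0.0228] yaw -0.239 ydz 0.003 toolz [ 0.137  0.549 -0.825] q [ 0.56  0.67 -0.82  1.81 -0.16  0.63 -0.2 ] F [-0.8  0.   1. ] w 0.547
[[-8.248e-01 -4.000e-04  5.655e-01 -3.200e-03]
 [ 1.900e-03  1.000e+00  3.500e-03 -1.700e-03]
 [-5.655e-01  4.000e-03 -8.248e-01  1.731e-01]
 [ 0.000e+00  0.000e+00  0.000e+00  1.000e+00]]
n 3 row [0.49, 0.003, -0.715, 0.0, -0.0, 0.0] | dist 0.1300 rot 0.000
```

View pics/w19.png

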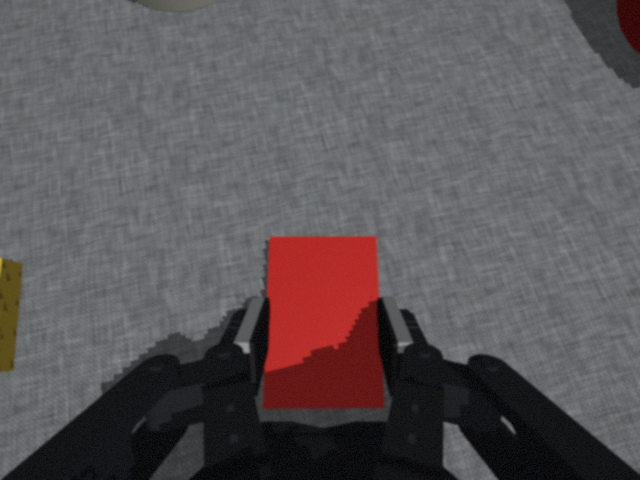

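Emit:
move_arm:
  moves: [0.3,0,-0.44,0,0,0,0.49,0,-0.715,0,0,0,0.49,0,-0.715,0,0,0,0.4,0,-0.6,0,0,0,0,0,0,0,0,0]

```text
clock: 29.3
position: [0.6167, 0.1324, 0.3014]
eef_rot: [0.751, 0.59, 0.231, -0.184]
wrist_force: [1.5, 0.2, -0.4]
width: 0.548
```

```bash
python3 - <<'E'
from r import *
st(); rack('rel3.npy',.037,.085)
E
```

```text
t 29.30 grasp [0.6369 0.2175 0.1734] yaw -0.238 ydz -0.004 toolz [ 0.13   0.548 -0.826] q [ 0.64  0.46 -0.91  1.73 -0.25  0.88 -0.28] F [ 1.5  0.2 -0.4] w 0.548
n 14 row [0.002, -0.039, 0.115, -0.016, -0.933, -0.073] | dist 0.0769 rot 1.572
```

Emit:
move_arm:
  moves: [0.002,-0.039,0.1,-0.016,-0.933,-0.073,0.002,-0.039,0.1,-0.016,-0.933,-0.073,0.002,-0.039,0.1,-0.016,-0.933,-0.073,0.002,-0.039,0.1,-0.016,-0.933,-0.073,0.002,-0.039,0.1,-0.016,-0.933,-0.073,0.002,-0.039,0.1,-0.016,-0.933,-0.073,0.002,-0.039,0.1,-0.016,-0.933,-0.073,0,0,0,0,0,0]

```text
clock: 30.1
position: [0.6032, 0.1419, 0.2607]
eef_rot: [0.764, 0.635, -0.08, 0.076]
wrist_force: [0.4, 1.6, -1.4]
width: 0.55
```

```bash
python3 - <<'E'
from r import *
st(); rack('rel3.npy',.037,.075)
E
```

```text
t 30.10 grasp [0.5993 0.1081 0.1095] yaw -0.182 ydz 0.015 toolz [-0.025 -0.218 -0.976] q [ 0.13  0.46 -0.59  1.64  0.46  1.26 -0.78] F [ 0.4  1.6 -1.4] w 0.550
n 7 row [0.025, -0.032, 0.126, -0.023, -0.891, -0.068] | dist 0.0453 rot 0.751
```

Emit:
move_arm:
  moves: [0.025,-0.032,0.08,-0.023,-0.891,-0.068,0.025,-0.032,0.08,-0.023,-0.891,-0.068,0.025,-0.032,0.08,-0.023,-0.891,-0.068,0.025,-0.032,0.1,-0.023,-0.891,-0.068,0.025,-0.032,0.12,-0.023,-0.891,-0.068,0.025,-0.032,0.12,-0.023,-0.891,-0.068,0.025,-0.032,0.12,-0.023,-0.891,-0.068,0,0,0,0,0,0]

```text
clock: 30.9
position: [0.5899, 0.1297, 0.22]
eef_rot: [0.661, 0.587, -0.355, 0.303]
wrist_force: [-0.5, 0.3, -1.5]
width: 0.547
```

```bash
python3 - <<'E'
from r import *
st(); rack('rel3.npy',.037,.06); rack('rel3.npy',.037,.045);capheld()
T,_=Tcur(); Tc=T@np.load('rel3.npy'); print('model n',Tc[:3,2].round(3),'ax',Tc[:3,0].round(3),'c',Tc[:3,3].round(4))
E
```

```text
t 30.90 grasp [0.5724 0.003  0.1325] yaw -0.127 ydz -0.015 toolz [-0.113 -0.818 -0.565] q [-0.17  0.64 -0.4   1.61  0.91  1.73 -0.94] F [-0.5  0.3 -1.5] w 0.547
n 1 row [0.252, 0.021, 0.189, -0.078, 0.008, 0.099] | dist 0.0158 rot 0.015
n 1 row [0.5, 0.026, 0.359, -0.078, 0.008, 0.099] | dist 0.0308 rot 0.015
held n [0.131 0.991 0.   ] ax [ 0.022 -0.003  1.   ] ctr [ 0.5696 -0.0136  0.1235] len 0.0721 wid 0.0478
model n [0.127 0.992 0.002] ax [ 0.013 -0.003  1.   ] c [ 0.5707 -0.0134  0.1254]
```

Emit:
move_arm:
  moves: [0.25,0.02,0.18,-0.06,0,0.08,0.2,0,0.15,-0.01,0,0.02,0,0,0,0,0,0]

```text
clock: 31.25
position: [0.5919, 0.1278, 0.1914]
eef_rot: [0.668, 0.585, -0.345, 0.305]
wrist_force: [0.4, -0.4, -1.8]
width: 0.553
```

```bash
python3 - <<'E'
from r import *
st(); rack('rel3.npy',.037,.04); rack('rel3.npy',.037,.015)
E
```

```text
t 31.25 grasp [0.5758 0.0021 0.1022] yaw -0.130 ydz 0.004 toolz [-0.104 -0.811 -0.575] q [-0.17  0.67 -0.4   1.62  0.92  1.69 -0.99] F [ 0.4 -0.4 -1.8] w 0.553
n 1 row [0.128, -0.028, 0.067, -0.012, -0.101, -0.046] | dist 0.0074 rot 0.013
n 1 row [0.537, -0.03, 0.355, -0.012, -0.101, -0.046] | dist 0.0322 rot 0.013
```

Emit:
move_arm:
  moves: [0.2,-0.028,0.13,0,-0.09,-0.04,0.25,0,0.16,0,0,0,0,0,0,0,0,0]

```text
clock: 31.55
position: [0.5907, 0.1283, 0.1625]
eef_rot: [0.665, 0.585, -0.349, 0.307]
wrist_force: [0.1, 0.7, -1.2]
width: 0.547
```

```bash
python3 - <<'E'
from r import *
st(); rack('rel3.npy',.037,.015);rack('rel3.npy',.037,.002); capheld()
T,_=Tcur(); Tc=T@np.load('rel3.npy'); print('model n',Tc[:3,2].round(3),'ax',Tc[:3,0].round(3),'c',Tc[:3,3].round(4))
E
```

```text
t 31.55 grasp [0.5744 0.0018 0.0745] yaw -0.128 ydz -0.000 toolz [-0.105 -0.816 -0.568] q [-0.18  0.72 -0.39  1.62  0.93  1.67 -1.02] F [ 0.1  0.7 -1.2] w 0.547
n 1 row [0.061, -0.004, 0.028, -0.02, -0.024, -0.011] | dist 0.0034 rot 0.004
n 1 row [0.275, -0.004, 0.175, -0.02, -0.024, -0.011] | dist 0.0163 rot 0.004
held n [0.132 0.991 0.004] ax [ 0.037 -0.009  0.999] ctr [ 0.5714 -0.0147  0.0666] len 0.0710 wid 0.0489
model n [0.128 0.992 0.003] ax [-0.001 -0.003  1.   ] c [ 0.5726 -0.0147  0.0679]
```

Emit:
move_arm:
  moves: [0.16,0,0.1,0,0,0,0.1,0,0.07,0,0,0,0.05,0,0.03,0,0,0,0,0,0,0,0,0]

```text
clock: 32.0
position: [0.5917, 0.1295, 0.1454]
eef_rot: [0.665, 0.584, -0.349, 0.309]
wrist_force: [0.4, -0.9, -1.4]
width: 0.547
```

```bash
python3 - <<'E'
from r import *
st(); rack('rel3.npy',.037,.0); capheld()
E
```

```text
t 32.00 grasp [0.5756 0.0027 0.0577] yaw -0.128 ydz 0.003 toolz [-0.104 -0.818 -0.566] q [-0.18  0.74 -0.38  1.62  0.94  1.65 -1.05] F [ 0.4 -0.9 -1.4] w 0.547
n 1 row [0.012, -0.02, 0.024, -0.003, -0.004, -0.036] | dist 0.0017 rot 0.004
held n [0.133 0.991 0.002] ax [-0.245  0.03   0.969] ctr [ 0.573  -0.0139  0.0495] len 0.0779 wid 0.0603
```

Emit:
move_arm:
  moves: [0,0,0,0,0,0,0,0,0,0,0,0,0,0,0,0,0,0,0,0,0,0,0,0,0,0,0,0,0,0,0,0,0,0,0,0]
  grip: 1

```text
clock: 32.65
position: [0.5922, 0.1293, 0.1462]
eef_rot: [0.665, 0.583, -0.348, 0.309]
wrist_force: [-1.1, -0.3, 0.0]
width: 1.005
```

```bash
python3 - <<'E'
from r import *
st(); capheld()
T=plan(pose([.5733,-.010,.086],-.126,-.1))
T=plan(pose([.5733,-.0145,.062],-.126,.97),None,T)
E
```

```text
t 32.65 grasp [0.5762 0.0026 0.0584] yaw -0.129 ydz 0.005 toolz [-0.103 -0.818 -0.567] q [-0.18  0.74 -0.38  1.62  0.94  1.65 -1.05] F [-1.1 -0.3  0. ] w 1.005
held n [0.131 0.991 0.002] ax [-0.239  0.03   0.971] ctr [ 0.5732 -0.013   0.0494] len 0.0775 wid 0.0601
n 8 row [-0.403, -0.002, -0.023, 0.003, 0.905, -0.005] | dist 0.1565 rot 0.869
n 10 row [-0.359, 0.001, 0.061, -0.0, 0.892, 0.0] | dist 0.1734 rot 1.070
```

Emit:
move_arm:
  moves: [-0.403,0,-0.04,0,0.905,0,-0.403,0,-0.04,0,0.905,0,-0.403,0,-0.03,0,0.905,0,-0.403,0,-0.03,0,0.905,0,-0.403,0,-0.023,0,0.905,0,-0.403,0,-0.023,0,0.905,0,-0.403,0,-0.023,0,0.905,0,0,0,0,0,0,0]

```text
clock: 33.5
position: [0.5778, 0.0233, 0.237]
eef_rot: [0.747, 0.659, -0.067, 0.063]
wrist_force: [0.1, -1.2, 0.0]
width: 0.999
```

```bash
python3 - <<'E'
from r import *
st()
T=plan(pose([.5733,-.0145,.066],-.126,.97))
E
```

```text
t 33.50 grasp [ 0.5751 -0.005   0.0847] yaw -0.125 ydz 0.005 toolz [-0.018 -0.182 -0.983] q [ 0.36  0.39 -0.59  1.79  0.43  1.12 -0.54] F [ 0.1 -1.2  0. ] w 0.999
n 11 row [-0.354, 0.0, 0.045, 0.004, 0.874, 0.002] | dist 0.1857 rot 1.154
```

Emit:
move_arm:
  moves: [-0.354,0,0.025,0,0.875,0,-0.354,0,0.025,0,0.875,0,-0.354,0,0.025,0,0.875,0,-0.354,0,0.025,0,0.875,0,-0.354,0,0.025,0,0.875,0,-0.354,0,0.025,0,0.875,0,-0.354,0,0.025,0,0.875,0,-0.354,0,0.025,0,0.875,0,0,0,0,0,0,0]

```text
clock: 34.4
position: [0.5614, -0.0977, 0.1974]
eef_rot: [0.7, 0.632, 0.244, -0.226]
wrist_force: [0.0, -1.6, -0.5]
width: 0.998
```

```bash
python3 - <<'E'
from r import *
st()
T=plan(pose([.5733,-.0145,.064],-.126,.97))
E
```

```text
t 34.40 grasp [ 0.5701 -0.0008  0.0767] yaw -0.100 ydz -0.008 toolz [ 0.056  0.625 -0.779] q [ 0.98  0.59 -0.81  1.81 -0.3   1.03  0.31] F [ 0.  -1.6 -0.5] w 0.998
n 3 row [-0.424, 0.005, 0.013, -0.069, 0.81, 0.033] | dist 0.0634 rot 0.293
```

Emit:
move_arm:
  moves: [-0.424,0,0,-0.069,0.81,0.033,-0.424,0,0,-0.069,0.81,0.033,-0.424,0,0,-0.069,0.81,0.033,0,0,0,0,0,0]

```text
clock: 34.8
position: [0.5585, -0.1339, 0.153]
eef_rot: [0.659, 0.59, 0.346, -0.313]
wrist_force: [0.1, -0.7, -0.9]
width: 0.999
```

```bash
python3 - <<'E'
from r import *
st()
T=plan(pose([.5733,-.0145,.062],-.126,.97))
s,d=shot('wrist','w21.png')
E
```

```text
t 34.80 grasp [ 0.5718 -0.0067  0.0655] yaw -0.109 ydz -0.006 toolz [ 0.086  0.821 -0.565] q [ 1.1   0.8  -0.84  1.77 -0.42  1.1   0.49] F [ 0.1 -0.7 -0.9] w 0.999
n 1 row [-0.14, -0.009, -0.086, -0.147, -0.006, 0.041] | dist 0.0082 rot 0.018
```

View pics/w21.png

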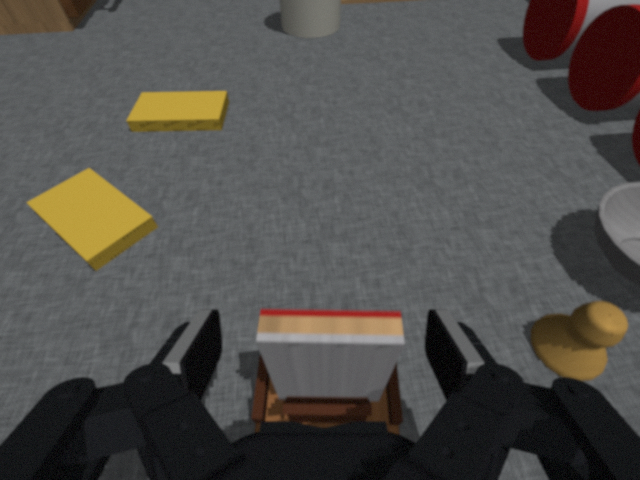

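Emit:
move_arm:
  moves: [-0.15,0,-0.08,-0.147,0,0.041,-0.03,0,-0.02,0,0,0,0,0,0,0,0,0]

```text
clock: 35.15
position: [0.5602, -0.1349, 0.155]
eef_rot: [0.66, 0.592, 0.347, -0.306]
wrist_force: [-0.6, -0.1, 0.2]
width: 1.003
```

```bash
python3 - <<'E'
from r import *
st()
T=plan(pose([.5733,-.0145,.062],-.126,.97))
s,d=shot('wrist');P=cloud(s,d)
for u in range(255,415,25): print(u,P[325,u].round(4),d['image'][325,u])
E
```

```text
t 35.15 grasp [ 0.5751 -0.0086  0.0664] yaw -0.113 ydz 0.007 toolz [ 0.096  0.815 -0.571] q [ 1.1   0.79 -0.84  1.77 -0.42  1.09  0.5 ] F [-0.6 -0.1  0.2] w 1.003
n 1 row [-0.165, -0.045, -0.049, -0.06, 0.062, 0.107] | dist 0.0089 rot 0.017
255 [ 0.5504 -0.0106  0.0855] [161 131  95]
280 [ 0.5591 -0.0114  0.0851] [176 141 101]
305 [ 0.5679 -0.0127  0.0857] [181 147 105]
330 [ 0.5765 -0.0139  0.0863] [182 146 104]
355 [ 0.5854 -0.0142  0.0848] [182 149 106]
380 [ 0.5942 -0.0152  0.0849] [188 152 108]
405 [ 0.6294  0.0201 -0.0017] [ 96  99 100]
```

Emit:
move_arm:
  moves: [-0.18,-0.045,-0.045,-0.06,0.06,0.107,-0.03,0,-0.02,0,0,0,0,0,0,0,0,0]

```text
clock: 35.5
position: [0.5571, -0.143, 0.1493]
eef_rot: [0.664, 0.586, 0.349, -0.307]
wrist_force: [0.2, -0.0, -0.2]
width: 0.999
```

Emit:
move_arm:
  moves: [0,0,0,0,0,0,0,0,0,0,0,0,0,0,0,0,0,0,0,0,0,0,0,0,0,0,0,0,0,0,0,0,0,0,0,0,0,0,0,0,0,0,0,0,0,0,0,0]
  grip: -1
  force: 70

```text
clock: 36.3
position: [0.5571, -0.1435, 0.1495]
eef_rot: [0.664, 0.586, 0.349, -0.307]
wrist_force: [-0.5, -1.0, 0.3]
width: 0.567
```

```bash
python3 - <<'E'
from r import *
st()
T,s=Tcur(); yaw=np.radians(-7.2)
Tc=capT([.5733,-.0138,.0485],[np.cos(yaw),np.sin(yaw),0],[0,0,1])
rel=np.linalg.inv(T)@Tc
sg=np.sign(rel[1,1]); x=rel[:3,0]
rel=capT([rel[0,3],0,rel[2,3]],[0,sg,0],[x[0],0,x[2]]); print(rel.round(4)); np.save('rel4.npy',rel)
Tl=T.copy();Tl[2,3]+=.12
plan(Tl)
E
```

```text
t 36.30 grasp [ 0.5733 -0.0169  0.0615] yaw -0.126 ydz 0.001 toolz [ 0.104  0.817 -0.567] q [ 1.11  0.8  -0.83  1.77 -0.42  1.09  0.5 ] F [-0.5 -1.   0.3] w 0.567
[[ 0.8235  0.      0.5673 -0.009 ]
 [ 0.      1.     -0.      0.    ]
 [-0.5673  0.      0.8235  0.1649]
 [ 0.      0.      0.      1.    ]]
n 3 row [0.659, 0.001, -0.454, -0.0, -0.0, 0.0] | dist 0.1200 rot 0.000
```

Emit:
move_arm:
  moves: [0.4,0,-0.27,0,0,0,0.659,0,-0.454,0,0,0,0.659,0,-0.454,0,0,0,0.659,0,-0.454,0,0,0,0,0,0,0,0,0]

```text
clock: 36.8
position: [0.5562, -0.1428, 0.2956]
eef_rot: [0.665, 0.585, 0.348, -0.309]
wrist_force: [0.2, 0.3, -0.3]
width: 0.57
```

```bash
python3 - <<'E'
from r import *
st()
pad('rel4.npy',.06)
E
```

```text
t 36.80 grasp [ 0.5718 -0.0161  0.2077] yaw -0.125 ydz -0.004 toolz [ 0.101  0.817 -0.567] q [ 1.18  0.59 -0.93  1.72 -0.51  1.28  0.37] F [ 0.2  0.3 -0.3] w 0.570
n 14 row [0.147, -0.049, 0.118, 0.013, -0.934, -0.085] | dist 0.1232 rot 1.575
```

Emit:
move_arm:
  moves: [0.147,-0.049,0.105,0.013,-0.934,-0.085,0.147,-0.049,0.105,0.013,-0.934,-0.085,0.147,-0.049,0.105,0.013,-0.934,-0.085,0.147,-0.049,0.105,0.013,-0.934,-0.085,0.147,-0.049,0.105,0.013,-0.934,-0.085,0.147,-0.049,0.105,0.013,-0.934,-0.085,0.147,-0.049,0.105,0.013,-0.934,-0.085,0,0,0,0,0,0]

```text
clock: 37.6
position: [0.542, -0.0792, 0.2897]
eef_rot: [0.724, 0.685, 0.062, -0.044]
wrist_force: [-0.7, 1.3, -1.2]
width: 0.57
```

```bash
python3 - <<'E'
from r import *
st()
pad('rel4.npy',.06)
E
```

```text
t 37.60 grasp [ 0.5466 -0.0561  0.1365] yaw -0.057 ydz 0.021 toolz [ 0.029  0.149 -0.988] q [ 0.85  0.29 -0.8   1.83  0.06  1.1  -0.01] F [-0.7  1.3 -1.2] w 0.570
n 7 row [0.153, -0.038, 0.106, 0.008, -0.896, -0.08] | dist 0.0651 rot 0.756
```

Emit:
move_arm:
  moves: [0.153,-0.038,0.1,0.008,-0.896,-0.08,0.153,-0.038,0.1,0.008,-0.896,-0.08,0.153,-0.038,0.1,0.008,-0.896,-0.08,0.153,-0.038,0.1,0.008,-0.896,-0.08,0.153,-0.038,0.1,0.008,-0.896,-0.08,0.153,-0.038,0.1,0.008,-0.896,-0.08,0.153,-0.038,0.1,0.008,-0.896,-0.08,0,0,0,0,0,0]

```text
clock: 38.4
position: [0.5279, -0.0382, 0.2378]
eef_rot: [0.674, 0.675, -0.219, 0.204]
wrist_force: [-0.3, 1.3, -1.4]
width: 0.566
```

```bash
python3 - <<'E'
from r import *
st()
pad('rel4.npy',.03)
E
```

```text
t 38.40 grasp [ 0.5249 -0.1267  0.1106] yaw -0.005 ydz -0.020 toolz [-0.019 -0.571 -0.82 ] q [ 0.41  0.35 -0.67  1.93  0.84  1.28 -0.64] F [-0.3  1.3 -1.4] w 0.566
n 1 row [0.339, 0.07, 0.325, -0.184, 0.042, 0.028] | dist 0.0237 rot 0.023
```

Emit:
move_arm:
  moves: [0.2,0.06,0.15,-0.14,0.04,0.02,0.15,0.02,0.18,-0.04,0,0,0,0,0,0,0,0]

```text
clock: 38.7
position: [0.5319, -0.035, 0.2112]
eef_rot: [0.676, 0.677, -0.208, 0.206]
wrist_force: [-0.4, -0.1, -0.6]
width: 0.565
```

```bash
python3 - <<'E'
from r import *
st()
pad('rel4.npy',.03);pad('rel4.npy',.004)
s,d=shot('wrist','w22.png');P=cloud(s,d)
m=np.zeros((480,640),bool);m[310:365,275:365]=1
Q=P[m];Q=Q[abs(Q[:,2]-np.median(Q[:,2]))<.01];A=np.c_[Q[:,:2],np.ones(len(Q))];co=np.linalg.lstsq(A,Q[:,2],rcond=None)[0];print('slope',co[:2].round(3),'top z',np.median(Q[:,2]).round(4))
T,_=Tcur();Tc=T@np.load('rel4.npy');print(Tc.round(4))
E
```

```text
t 38.70 grasp [ 0.5317 -0.1218  0.0828] yaw 0.001 ydz -0.003 toolz [-0.002 -0.56  -0.829] q [ 0.39  0.39 -0.66  1.94  0.87  1.24 -0.69] F [-0.4 -0.1 -0.6] w 0.565
n 1 row [-0.014, -0.019, -0.075, -0.039, -0.077, -0.015] | dist 0.0039 rot 0.010
n 1 row [0.277, -0.018, 0.356, -0.039, -0.077, -0.015] | dist 0.0226 rot 0.010
slope [0.001 0.01 ] top z 0.0837
[[-7.00e-04  1.00e+00 -2.10e-03  5.32e-01]
 [ 1.00e+00  7.00e-04  8.50e-03 -1.35e-01]
 [ 8.50e-03 -2.10e-03 -1.00e+00  8.04e-02]
 [ 0.00e+00  0.00e+00  0.00e+00  1.00e+00]]
```

View pics/w22.png

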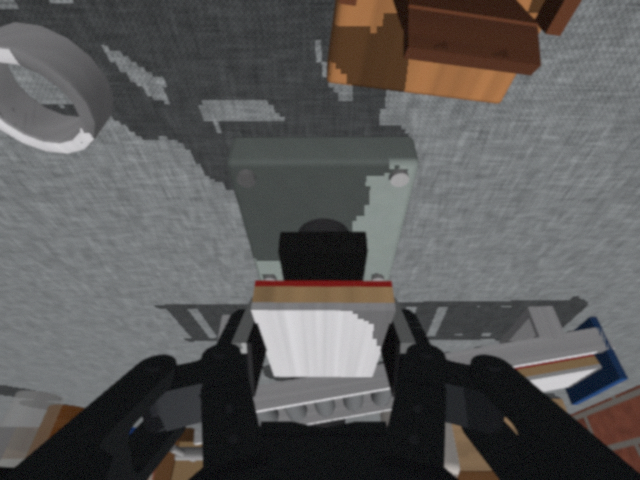

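Emit:
move_arm:
  moves: [0.15,-0.018,0.18,-0.03,-0.07,-0.01,0.1,0,0.14,0,0,0,0.03,0,0.04,0,0,0,0,0,0,0,0,0]

```text
clock: 39.15
position: [0.5315, -0.0353, 0.188]
eef_rot: [0.675, 0.675, -0.209, 0.211]
wrist_force: [-0.4, 0.7, -0.8]
width: 0.57
```

```bash
python3 - <<'E'
from r import *
st()
pad('rel4.npy',.003)
T,_=Tcur();Tc=T@np.load('rel4.npy');print(Tc.round(4))
E
```

```text
t 39.15 grasp [ 0.5318 -0.1231  0.0603] yaw 0.001 ydz 0.002 toolz [ 0.002 -0.567 -0.824] q [ 0.38  0.43 -0.64  1.95  0.91  1.21 -0.74] F [-0.4  0.7 -0.8] w 0.570
n 1 row [0.031, -0.011, -0.015, -0.009, -0.004, -0.037] | dist 0.0018 rot 0.005
[[-7.000e-04  1.000e+00  1.700e-03  5.318e-01]
 [ 1.000e+00  7.000e-04  4.000e-04 -1.362e-01]
 [ 4.000e-04  1.700e-03 -1.000e+00  5.720e-02]
 [ 0.000e+00  0.000e+00  0.000e+00  1.000e+00]]
```

Emit:
move_arm:
  moves: [0.03,0,0,0,0,0,0,0,0,0,0,0]

```text
clock: 39.35
position: [0.5317, -0.0338, 0.1873]
eef_rot: [0.675, 0.675, -0.209, 0.211]
wrist_force: [-0.3, -0.2, -1.0]
width: 0.571
```

Emit:
move_arm:
  moves: [0,0,0,0,0,0,0,0,0,0,0,0,0,0,0,0,0,0,0,0,0,0,0,0,0,0,0,0,0,0,0,0,0,0,0,0]
  grip: 1

```text
clock: 39.95
position: [0.5325, -0.0337, 0.1891]
eef_rot: [0.675, 0.675, -0.209, 0.212]
wrist_force: [0.2, 0.1, -0.5]
width: 0.997
```

Emit:
move_arm:
  moves: [0,0,-0.5,0,0,0,-0.44,0,-0.226,0,0.839,0,-0.44,0,-0.226,0,0.839,0,-0.44,0,-0.226,0,0.839,0,-0.44,0,-0.226,0,0.839,0,-0.44,0,-0.226,0,0.839,0,0,0,0,0,0,0]

```text
clock: 40.65
position: [0.5324, -0.0981, 0.3065]
eef_rot: [0.703, 0.71, -0.028, 0.032]
wrist_force: [-0.1, -0.4, 0.1]
width: 1.004
```

```bash
python3 - <<'E'
from r import *
st()
s,d=shot('wrist','w23.png')
zinc(s,d,.06,.052,.068,(.45,.62,-.22,-.05))
T=plan(pose([.5315,-.134,.12],0.004,0))
E
```

```text
t 40.65 grasp [ 0.5333 -0.111   0.1521] yaw 0.009 ydz 0.005 toolz [ 0.006 -0.084 -0.996] q [ 0.79  0.23 -0.76  1.83  0.27  1.15 -0.06] F [-0.1 -0.4  0.1] w 1.004
zmed 0.0596 [([321.0, 270.0], 532.0, -132.5, 76.7, 50.0, 90.0)]
n 2 row [-0.364, -0.009, 0.327, 0.014, 0.351, 0.032] | dist 0.0489 rot 0.085
```

View pics/w23.png

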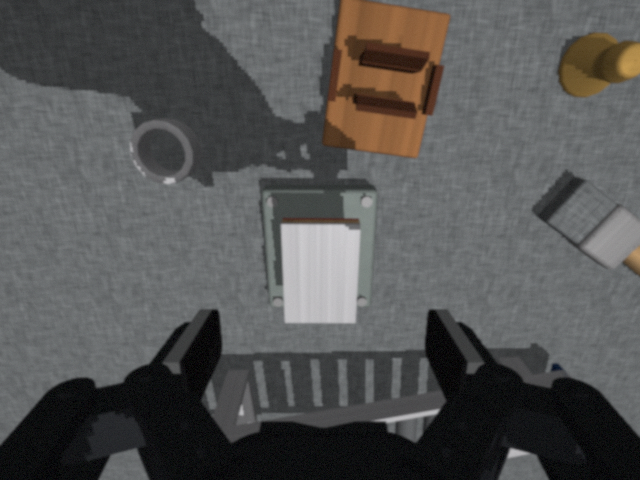

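Emit:
move_arm:
  moves: [-0.4,0,0.3,0.01,0.35,0.03,-0.36,0,0.3,0.01,0.35,0.03,-0.05,0,0.3,0,0,0,0,0,0,0,0,0]

```text
clock: 41.1
position: [0.5317, -0.1303, 0.2578]
eef_rot: [0.702, 0.712, -0.003, -0.001]
wrist_force: [-0.5, -0.9, -1.2]
width: 1.0
```

```bash
python3 - <<'E'
from r import *
st()
T=plan(pose([.532,-.134,.067],0.004,0))
E
```

```text
t 41.10 grasp [ 0.531  -0.1307  0.1028] yaw 0.015 ydz -0.005 toolz [-0.005 -0.002 -1.   ] q [ 0.83  0.31 -0.74  1.85  0.24  1.07  0.02] F [-0.5 -0.9 -1.2] w 1.000
n 1 row [-0.073, 0.008, 0.717, -0.041, 0.02, 0.092] | dist 0.0360 rot 0.012
```

Emit:
move_arm:
  moves: [-0.1,0.01,0.4,-0.04,0.02,0.09,-0.06,0,0.25,0,0,0,0,0,0,0,0,0]

```text
clock: 41.4
position: [0.5325, -0.1316, 0.2233]
eef_rot: [0.702, 0.712, -0.001, -0.0]
wrist_force: [-0.4, -0.5, 0.9]
width: 0.999
```

```bash
python3 - <<'E'
from r import *
st()
T=plan(pose([.532,-.134,.067],0.004,0))
E
```

```text
t 41.40 grasp [ 0.5321 -0.1318  0.0683] yaw 0.014 ydz -0.002 toolz [-0.002 -0.001 -1.   ] q [ 0.81  0.36 -0.72  1.88  0.28  1.01 -0.01] F [-0.4 -0.5  0.9] w 0.999
n 1 row [-0.047, -0.01, 0.026, -0.02, 0.009, 0.081] | dist 0.0027 rot 0.010
```

Emit:
move_arm:
  moves: [-0.05,-0.01,0.02,-0.02,0,0.08,0,0,0,0,0,0,0,0,0,0,0,0]

```text
clock: 41.7
position: [0.5329, -0.1315, 0.2237]
eef_rot: [0.704, 0.71, -0.0, 0.001]
wrist_force: [-0.0, -0.3, -0.6]
width: 0.998
```

Emit:
move_arm:
  moves: [0,0,0,0,0,0,0,0,0,0,0,0,0,0,0,0,0,0,0,0,0,0,0,0,0,0,0,0,0,0,0,0,0,0,0,0,0,0,0,0,0,0,0,0,0,0,0,0]
  grip: -1
  force: 80

```text
clock: 42.5
position: [0.5334, -0.1315, 0.226]
eef_rot: [0.705, 0.71, 0.0, 0.003]
wrist_force: [-0.8, 1.2, 2.7]
width: 0.552
```

```bash
python3 - <<'E'
from r import *
st()
shot('wrist','w24.png')
E
```

```text
t 42.50 grasp [ 0.534 -0.132  0.071] yaw 0.007 ydz 0.004 toolz [ 0.004 -0.003 -1.   ] q [ 0.81  0.35 -0.72  1.88  0.28  1.01 -0.01] F [-0.8  1.2  2.7] w 0.552
```

View pics/w24.png

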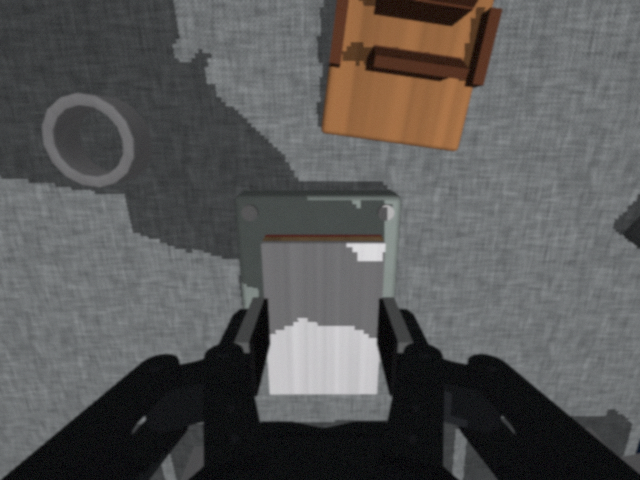

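```bash
python3 - <<'E'
from r import *
s,d=shot('wrist');P=cloud(s,d)
for v in (245,270,300,340,380): print(v,np.median(P[v,280:370],axis=0).round(4))
st()
E
```

```text
245 [ 0.5336 -0.0977  0.0596]
270 [ 0.5337 -0.1086  0.0597]
300 [ 0.5338 -0.1223  0.0595]
340 [ 0.5344 -0.1418  0.0597]
380 [ 0.5345 -0.1631  0.0596]
t 42.60 grasp [ 0.534  -0.132   0.0709] yaw 0.007 ydz 0.004 toolz [ 0.004 -0.003 -1.   ] q [ 0.81  0.35 -0.72  1.88  0.28  1.01 -0.01] F [-1.2  0.8  2.1] w 0.551
```

Emit:
move_arm:
  moves: [0,0,0,0,0,0,0,0,0,0,0,0,0,0,0,0,0,0,-0.04,-0.03,0.09,0,0,0,0,0,0,0,0,0]
  grip: 0.6

```text
clock: 43.1
position: [0.5318, -0.1341, 0.2206]
eef_rot: [0.705, 0.71, 0.0, 0.003]
wrist_force: [0.4, 0.4, -0.3]
width: 0.8
```

```bash
python3 - <<'E'
from r import *
st()
T=plan(pose([.5335,-.1335,.0665],0.004,0))
E
```

```text
t 43.10 grasp [ 0.5325 -0.1347  0.0656] yaw 0.007 ydz 0.004 toolz [ 0.004 -0.004 -1.   ] q [ 0.82  0.36 -0.71  1.88  0.28  0.99 -0.01] F [ 0.4  0.4 -0.3] w 0.800
n 1 row [0.012, 0.033, -0.018, 0.034, 0.03, 0.024] | dist 0.0020 rot 0.006
```

Emit:
move_arm:
  moves: [0,0,0,0,0,0,0,0,0,0,0,0,0,0,0,0,0,0,0,0,0,0,0,0,0,0,0,0,0,0,0,0,0,0,0,0]
  grip: -1

```text
clock: 43.7
position: [0.5318, -0.1342, 0.221]
eef_rot: [0.705, 0.709, -0.0, 0.003]
wrist_force: [-0.1, 0.1, 1.7]
width: 0.551
```

```bash
python3 - <<'E'
from r import *
st()
s,d=shot('wrist');P=cloud(s,d)
for v in (245,300,380): print(v,np.median(P[v,280:370],axis=0).round(4))
zinc(s,d,.06,.055,.068,(.45,.62,-.22,-.05))
E
```

```text
t 43.70 grasp [ 0.5324 -0.1348  0.066 ] yaw 0.007 ydz 0.004 toolz [ 0.004 -0.004 -1.   ] q [ 0.82  0.36 -0.71  1.88  0.28  1.   -0.01] F [-0.1  0.1  1.7] w 0.551
245 [ 0.532  -0.0988  0.0596]
300 [ 0.5322 -0.1224  0.0597]
380 [ 0.5328 -0.1618  0.0596]
zmed 0.0596 [([323.0, 315.0], 532.3, -133.0, 78.8, 75.0, 0.1)]
```

Emit:
move_arm:
  moves: [0,0,0.08,0,0,0,0,0,0.08,0,0,0,0,0,0.06,0,0,0]

```text
clock: 44.05
position: [0.5322, -0.134, 0.2111]
eef_rot: [0.705, 0.709, -0.001, 0.003]
wrist_force: [-3.6, 1.4, 10.9]
width: 0.555
```

Emit:
move_arm:
  moves: [0,0,0.04,0,0,0,0,0,0.04,0,0,0]

```text
clock: 44.25
position: [0.5326, -0.1337, 0.2108]
eef_rot: [0.705, 0.709, -0.002, 0.003]
wrist_force: [-8.9, 0.8, 22.9]
width: 0.556
```

Emit:
move_arm:
  moves: [0,0,0.05,0,0,0,0,0,0.05,0,0,0,0,0,0.05,0,0,0]

```text
clock: 44.55
position: [0.5334, -0.1328, 0.2108]
eef_rot: [0.705, 0.709, -0.005, 0.003]
wrist_force: [-10.6, 0.8, 23.6]
width: 0.556
```

Emit:
move_arm:
  moves: [0,0,0.05,0,0,0,0,0,0.05,0,0,0,0,0,0.05,0,0,0]

```text
clock: 44.85
position: [0.534, -0.132, 0.2108]
eef_rot: [0.705, 0.709, -0.008, 0.004]
wrist_force: [-9.6, 1.1, 22.6]
width: 0.552
```

Emit:
move_arm:
  moves: [0,0,-0.2,0,0,0,0,0,-0.5,0,0,0,0,0,-0.7,0,0,0,0,0,-0.7,0,0,0,0,0,-0.5,0,0,0,0,0,0,0,0,0]

```text
clock: 45.45
position: [0.5346, -0.1294, 0.3427]
eef_rot: [0.704, 0.71, -0.009, 0.003]
wrist_force: [1.2, 0.3, -1.2]
width: 0.559
```

```bash
python3 - <<'E'
from r import *
st()
s,d=shot('wrist','w25.png');P=cloud(s,d)
T,_=Tcur()
Q=P[250:385,280:370].reshape(-1,3);Q=(Q-T[:3,3])@T[:3,:3];print('cap top in tool',np.median(Q,0).round(4), np.polyfit(Q[:,0],Q[:,2],1).round(3))
T=plan(pose([.4785,-.3041,.2],.0626-np.pi/2,-.15))
E
```

```text
t 45.45 grasp [ 0.5333 -0.132   0.1877] yaw 0.007 ydz -0.008 toolz [-0.008 -0.016 -1.   ] q [ 0.86  0.22 -0.76  1.76  0.18  1.23  0.06] F [ 1.2  0.3 -1.2] w 0.559
cap top in tool [0.0045 0.0011 0.1595] [-0.108  0.159]
n 14 row [-0.243, 0.135, -0.002, 0.069, -0.059, 0.9] | dist 0.1765 rot 1.519
```

```bash
python3 - <<'E'
from r import *
s,d=shot('wrist','w26.png');P=cloud(s,d)
T,_=Tcur()
for v in range(235,395,15):
    q=(np.median(P[v,285:365],axis=0)-T[:3,3])@T[:3,:3]; print(v,q.round(4))
E
```

```text
235 [0.0379 0.0013 0.1665]
250 [0.0338 0.0013 0.1598]
265 [0.0275 0.0013 0.1598]
280 [0.0211 0.0013 0.1599]
295 [0.0145 0.0016 0.1598]
310 [0.0076 0.0013 0.1599]
325 [0.0006 0.0013 0.1599]
340 [-0.0067  0.0015  0.1599]
355 [-0.0141  0.0013  0.1597]
370 [-0.0219  0.0013  0.1599]
385 [-0.0299  0.0013  0.16  ]
```

View pics/w26.png

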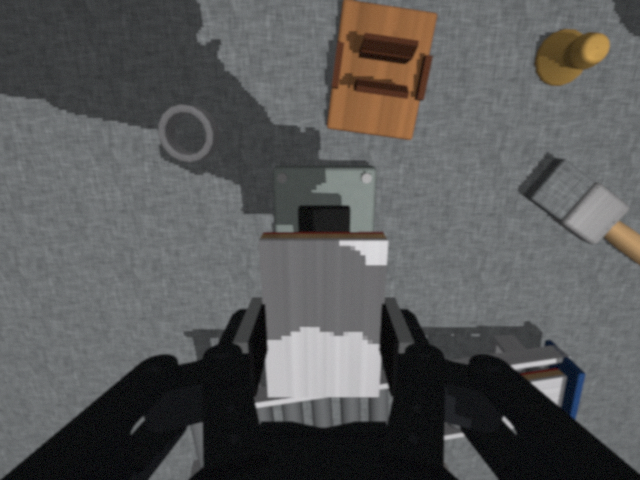

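Emit:
move_arm:
  moves: [-0.245,0.136,-0.03,0.07,-0.057,0.898,-0.245,0.136,-0.03,0.07,-0.057,0.898,-0.245,0.136,-0.03,0.07,-0.057,0.898,-0.245,0.136,-0.03,0.07,-0.057,0.898,-0.245,0.136,-0.03,0.07,-0.057,0.898,-0.245,0.136,-0.03,0.07,-0.057,0.898,-0.245,0.136,-0.03,0.07,-0.057,0.898,0,0,0,0,0,0]

```text
clock: 46.35
position: [0.5468, -0.2262, 0.3315]
eef_rot: [0.92, 0.387, -0.057, -0.01]
wrist_force: [-0.2, 0.0, -1.5]
width: 0.557
```

```bash
python3 - <<'E'
from r import *
st()
T=plan(pose([.4785,-.3041,.18],.0626-np.pi/2,-.15))
E
```

```text
t 46.35 grasp [ 0.5292 -0.2303  0.1776] yaw -0.778 ydz -0.062 toolz [-0.113 -0.027 -0.993] q [ 0.8   0.33 -0.58  1.64  0.24  1.33 -0.6 ] F [-0.2  0.  -1.5] w 0.557
n 7 row [-0.22, 0.137, 0.017, 0.037, -0.031, 0.871] | dist 0.0888 rot 0.733
```

Emit:
move_arm:
  moves: [-0.22,0.15,-0.02,0.037,-0.031,0.871,-0.22,0.15,-0.02,0.037,-0.031,0.871,-0.22,0.15,-0.02,0.037,-0.031,0.871,-0.22,0.15,-0.02,0.037,-0.031,0.871,-0.22,0.15,-0.02,0.037,-0.031,0.871,-0.22,0.15,-0.02,0.037,-0.031,0.871,-0.22,0.15,-0.02,0.037,-0.031,0.871,0,0,0,0,0,0]

```text
clock: 47.15
position: [0.5028, -0.3008, 0.3297]
eef_rot: [0.996, 0.033, -0.083, -0.006]
wrist_force: [0.3, 0.7, -1.1]
width: 0.554
```

```bash
python3 - <<'E'
from r import *
st()
plan(lanepose(0,.03,.0185))
E
```

```text
t 47.15 grasp [ 0.4771 -0.3     0.1769] yaw -1.506 ydz -0.017 toolz [-0.166  0.006 -0.986] q [ 0.82  0.32 -0.43  1.63  0.2   1.37 -1.15] F [ 0.3  0.7 -1.1] w 0.554
n 2 row [0.143, 0.024, 0.506, -0.067, 0.067, 0.019] | dist 0.0526 rot 0.023
```

Emit:
move_arm:
  moves: [0.143,0.04,0.45,-0.08,0.07,0.02,0.12,0.03,0.45,-0.05,0.05,0.02,0,0,0.1,0,0,0,0,0,0,0,0,0]

```text
clock: 47.55
position: [0.5094, -0.2986, 0.2733]
eef_rot: [0.996, 0.041, -0.076, -0.0]
wrist_force: [0.3, -0.5, -2.0]
width: 0.558
```

```bash
python3 - <<'E'
from r import *
st()
plan(lanepose(0,.015,.0185)); plan(lanepose(0,.003,.0185))
E
```

```text
t 47.55 grasp [ 0.486  -0.2995  0.1201] yaw -1.489 ydz -0.007 toolz [-0.151 -0.005 -0.989] q [ 0.81  0.38 -0.42  1.69  0.23  1.26 -1.17] F [ 0.3 -0.5 -2. ] w 0.558
n 1 row [-0.029, 0.071, 0.22, -0.034, 0.014, 0.164] | dist 0.0117 rot 0.020
n 1 row [-0.029, 0.072, 0.46, -0.034, 0.014, 0.164] | dist 0.0233 rot 0.020
```

Emit:
move_arm:
  moves: [-0.03,0.07,0.1,-0.03,0,0.15,0,0.02,0.1,0,0,0.02,0,0,0,0,0,0]

```text
clock: 47.85
position: [0.5075, -0.3026, 0.2642]
eef_rot: [0.997, 0.032, -0.075, 0.002]
wrist_force: [-0.8, 0.1, -1.1]
width: 0.559
```

```bash
python3 - <<'E'
from r import *
st()
plan(lanepose(0,.003,.0185))
E
```

```text
t 47.85 grasp [ 0.4843 -0.3041  0.111 ] yaw -1.506 ydz -0.000 toolz [-0.149 -0.01  -0.989] q [ 0.81  0.38 -0.42  1.7   0.23  1.24 -1.19] F [-0.8  0.1 -1.1] w 0.559
n 1 row [-0.011, -0.007, 0.273, 0.002, 0.002, 0.016] | dist 0.0137 rot 0.002
```

Emit:
move_arm:
  moves: [-0.01,0,0.15,0,0,0,0,0,0.09,0,0,0,0,0,0.03,0,0,0,0,0,0,0,0,0]

```text
clock: 48.25
position: [0.505, -0.3032, 0.251]
eef_rot: [0.997, 0.032, -0.074, 0.003]
wrist_force: [-0.1, -0.0, -0.7]
width: 0.554
```

```bash
python3 - <<'E'
from r import *
st()
plan(lanepose(0,.002,.0185))
s,d=shot('side');cv2.imwrite('pics/s27.png',cv2.resize(d['image'][280:400,200:440,::-1],None,fx=3.2,fy=3.2))
E
```

```text
t 48.25 grasp [ 0.4821 -0.3049  0.0977] yaw -1.506 ydz 0.001 toolz [-0.148 -0.011 -0.989] q [ 0.81  0.39 -0.41  1.71  0.24  1.21 -1.19] F [-0.1 -0.  -0.7] w 0.554
n 1 row [-0.002, -0.015, 0.025, 0.012, -0.012, 0.014] | dist 0.0015 rot 0.003
```

View pics/s27.png

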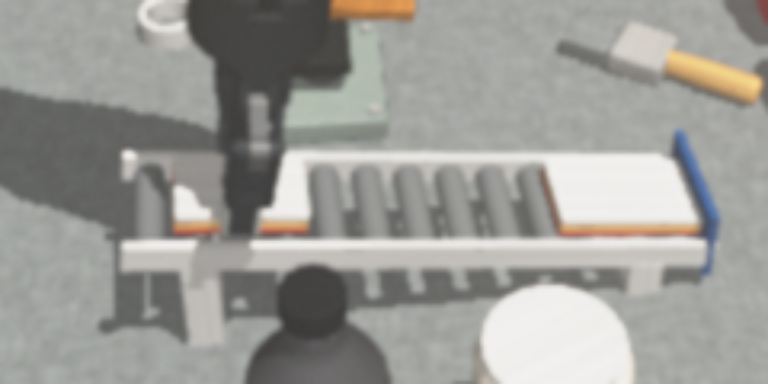

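The mid cap is over the upper rollers at (242,205), red side down, between the rails. I'm releasing it.

Emit:
move_arm:
  moves: [0,0,0,0,0,0,0,0,0,0,0,0,0,0,0,0,0,0,0,0,0,0,0,0,0,0,0,0,0,0,0,0,0,0,0,0]
  grip: 1

```text
clock: 48.9
position: [0.5058, -0.3034, 0.2528]
eef_rot: [0.997, 0.032, -0.073, 0.004]
wrist_force: [0.2, 0.1, 0.1]
width: 0.997
```

Emit:
move_arm:
  moves: [0,0,-0.4,0,0,0,0,0,-0.9,0,0,0,0,0,-0.9,0,0,0,0,0,-0.9,0,0,0,0,0,0,0,0,0]

```text
clock: 49.4
position: [0.5283, -0.3014, 0.4095]
eef_rot: [0.997, 0.032, -0.075, 0.002]
wrist_force: [0.2, -0.4, 0.5]
width: 0.998
```

Emit:
move_arm:
  moves: [0,0,0,0,0,0,0,0,0,0,0,0,0,0,0,0,0,0,0,0,0,0,0,0,0,0,0,0,0,0,0,0,0,0,0,0,0,0,0,0,0,0,0,0,0,0,0,0,0,0,0,0,0,0,0,0,0,0,0,0]

```text
clock: 50.4
position: [0.527, -0.3014, 0.4049]
eef_rot: [0.996, 0.032, -0.078, 0.001]
wrist_force: [-1.0, 0.5, -0.3]
width: 1.002
```

```bash
python3 - <<'E'
from r import *
st()
s,d=shot('side');cv2.imwrite('pics/s28.png',cv2.resize(d['image'][180:400,180:440,::-1],None,fx=2.7,fy=2.7))
s,d=shot('top','t28.png');print(rects(s,d,colmask(d['image'],'red'),0.012))
E
```

```text
t 50.40 grasp [ 0.5029 -0.3024  0.2518] yaw -1.507 ydz -0.004 toolz [-0.156 -0.006 -0.988] q [ 0.8   0.31 -0.43  1.49  0.19  1.51 -1.16] F [-1.   0.5 -0.3] w 1.002
[([169.0, 147.0], 889.3, 357.1, 74.0, 12.4, -89.5)]
```

View pics/s28.png

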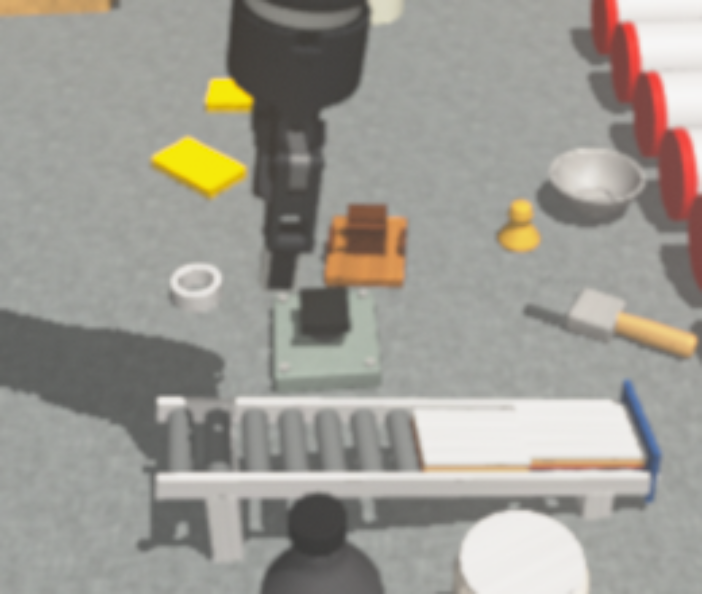

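View pics/t28.png

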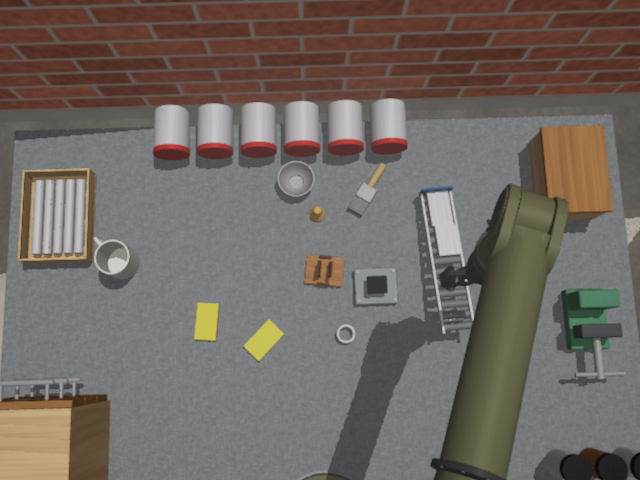

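```bash
python3 - <<'E'
from r import *
s,d=shot('side');P=cloud(s,d)
cv2.imwrite('pics/s29.png',cv2.resize(d['image'][310:390,320:440,::-1],None,fx=6,fy=6,interpolation=cv2.INTER_CUBIC))
s,d=shot('top');P=cloud(s,d)
k=(P[...,0]>.42)&(P[...,0]<.77)&(P[...,1]>-.36)&(P[...,1]<-.24)&(P[...,2]>.03)
Q=P[k];y=Q[:,1]-(-.3341+.06265*Q[:,0]);r=Q[:,2]-(.14694-.15064*Q[:,0]-.004655*Q[:,1])
for x in np.arange(.54,.75,.01):
    o=[]
    for a,b in ((-.022,-.005),(.005,.022)):
        m=(abs(Q[:,0]-x)<.005)&(y>a)&(y<b); o.append(np.median(r[m]).round(4) if m.sum() else None)
    print(round(x,2),o)
E
```

```text
0.54 [np.float64(0.5635), np.float64(0.5598)]
0.55 [np.float64(0.566), np.float64(0.5631)]
0.56 [np.float64(0.5662), np.float64(0.5655)]
0.57 [np.float64(0.5642), np.float64(0.5663)]
0.58 [np.float64(0.558), np.float64(0.563)]
0.59 [np.float64(0.016), np.float64(0.5574)]
0.6 [np.float64(0.0124), np.float64(0.016)]
0.61 [np.float64(0.0136), np.float64(0.0115)]
0.62 [np.float64(0.0124), np.float64(0.0105)]
0.63 [np.float64(0.0134), np.float64(0.0105)]
0.64 [np.float64(0.0142), np.float64(0.0113)]
0.65 [np.float64(0.0136), np.float64(0.0111)]
0.66 [np.float64(0.0133), np.float64(0.0115)]
0.67 [np.float64(0.0137), np.float64(0.0139)]
0.68 [np.float64(0.0135), np.float64(0.0134)]
0.69 [np.float64(0.0133), np.float64(0.0135)]
0.7 [np.float64(0.015), np.float64(0.0134)]
0.71 [np.float64(0.0134), np.float64(0.0139)]
0.72 [np.float64(0.013), np.float64(0.0127)]
0.73 [np.float64(0.0138), np.float64(0.0138)]
0.74 [np.float64(0.0135), np.float64(0.0126)]
```

View pics/s29.png

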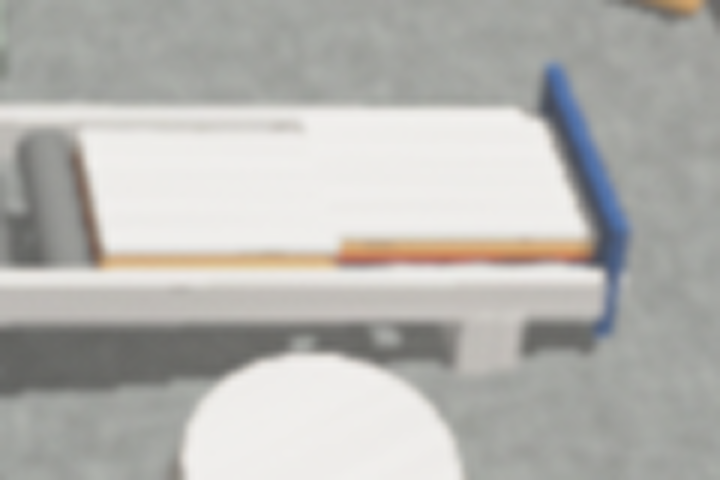

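Depth suggests the mid cap's near side may be riding about 2–3 mm high on the rail. I'll look closer from above.

```bash
python3 - <<'E'
from r import *
st()
T=plan(pose([.60,-.297,.28],.0626-np.pi/2,0.2))
E
```

```text
t 50.60 grasp [ 0.503  -0.3023  0.2518] yaw -1.507 ydz -0.004 toolz [-0.155 -0.006 -0.988] q [ 0.8   0.31 -0.43  1.49  0.19  1.51 -1.16] F [-0.1 -1.  -0.4] w 0.997
n 4 row [0.209, 0.001, -0.14, -0.008, 0.742, 0.003] | dist 0.0502 rot 0.356
```

Emit:
move_arm:
  moves: [0.209,0,-0.14,0,0.742,0,0.209,0,-0.14,0,0.742,0,0.209,0,-0.14,0,0.742,0,0.209,0,-0.14,0,0.742,0,0,0,0,0,0,0]

```text
clock: 51.1
position: [0.5707, -0.2985, 0.4327]
eef_rot: [0.994, 0.032, 0.106, -0.005]
wrist_force: [0.2, 0.7, 0.3]
width: 1.002
```

```bash
python3 - <<'E'
from r import *
st()
s,d=shot('wrist','w30.png');P=cloud(s,d)
k=(P[...,0]>.52)&(P[...,0]<.77)&(P[...,1]>-.36)&(P[...,1]<-.24)&(P[...,2]>.03)&(P[...,2]<.1)
Q=P[k];y=Q[:,1]-(-.3341+.06265*Q[:,0]);r=Q[:,2]-(.14694-.15064*Q[:,0]-.004655*Q[:,1])
for x in np.arange(.56,.75,.015):
    o=[]
    for a in np.arange(-.04,.04,.005):
        m=(abs(Q[:,0]-x)<.005)&(y>a)&(y<a+.005); o.append((np.median(r[m])*1000).round(1) if m.sum()>3 else None)
    print(round(x,3),*o)
E
```

```text
t 51.10 grasp [ 0.6031 -0.2957  0.2811] yaw -1.506 ydz -0.004 toolz [ 0.209  0.018 -0.978] q [ 0.86  0.26 -0.47  1.5   0.02  1.22 -1.1 ] F [0.2 0.7 0.3] w 1.002
0.56 3.0 2.4 -1.0 -0.9 -0.9 -1.3 -1.4 -1.3 -1.6 -1.6 -1.6 -1.8 -1.6 -2.2 1.4 2.6
0.575 2.8 2.6 -3.7 -2.8 -3.4 -3.0 -3.3 -2.6 -2.9 -2.8 -2.9 -2.6 -2.4 -2.7 1.7 2.3
0.59 2.8 2.4 -0.6 -1.0 -0.8 -0.7 0.0 -0.5 -0.2 -0.4 10.1 -1.1 -4.4 -3.4 1.7 1.9
0.605 2.4 10.5 11.8 11.7 11.6 11.6 11.4 11.3 11.6 11.5 11.3 10.9 -1.4 -1.4 1.5 2.6
0.62 2.3 10.2 11.7 11.6 11.6 11.6 11.5 11.6 11.4 11.7 11.3 11.4 -6.2 -5.1 1.9 2.3
0.635 2.7 7.3 11.8 11.8 11.6 11.7 11.5 11.3 11.6 11.3 11.5 11.1 -1.5 -1.5 1.5 2.4
0.65 2.7 7.0 11.5 11.7 11.8 11.5 11.5 11.6 11.3 11.3 11.7 11.1 -3.5 -3.1 1.8 2.2
0.665 2.6 3.2 11.8 11.9 11.6 11.4 11.5 11.5 11.3 11.4 11.7 11.2 10.6 -2.8 1.7 2.4
0.68 2.6 1.8 -0.9 11.6 11.6 11.8 11.7 11.4 11.5 11.4 11.5 11.2 11.8 -1.9 1.9 2.8
0.695 2.7 2.1 10.9 11.7 11.7 11.7 11.5 11.6 11.3 11.2 11.4 11.5 11.1 -7.7 1.4 2.5
0.71 2.4 2.3 -0.4 11.7 11.7 11.8 11.7 11.5 11.5 11.2 11.3 11.6 11.6 -1.6 1.7 2.6
0.725 2.3 2.0 11.2 11.7 11.5 11.7 11.7 11.5 11.5 11.6 11.5 11.1 11.4 -4.7 2.0 2.0
0.74 2.8 2.5 10.1 11.6 11.7 11.5 11.7 11.8 11.6 11.5 11.4 11.4 11.0 -1.5 1.8 1.9
```

View pics/w30.png

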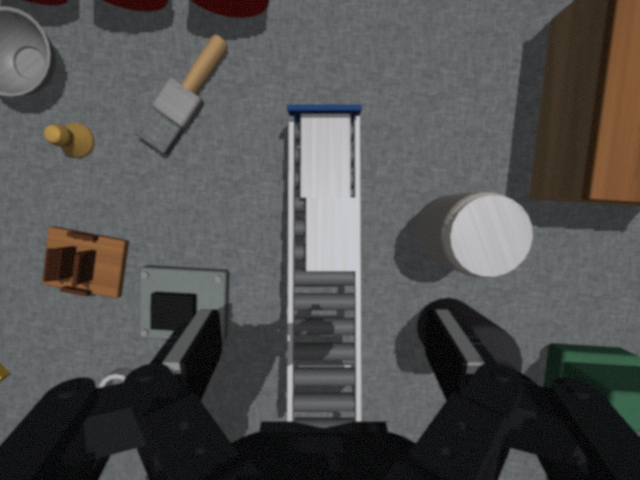

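The close view shows both caps flat on the rollers, at (325,155) and (331,234) px, with tops 11–12 mm above the roller line. They touch end to end and no cap is on the rail; the top camera's 2–3 mm reading was wrong. No short cap is present. I'm handing in.

```bash
python3 - <<'E'
from r import *
st()
print(env.close_job())
E
```

```text
t 51.15 grasp [ 0.6021 -0.2958  0.2801] yaw -1.506 ydz -0.005 toolz [ 0.206  0.018 -0.978] q [ 0.86  0.26 -0.47  1.51  0.02  1.22 -1.1 ] F [0.2 0.5 0.6] w 1.000
the job is handed in; nothing more can be done
None
```

The job is handed in. The long and mid caps were there and the short one was not. Each was turned over in the rack, laid red face down on the pad and pressed about 10 mm to the stop. I then let each one go at the upper end of the lane, the long cap first. It took about 51 s.

**Last checks:** both caps lie flat on the rollers with the zinc side up. The long cap is at the stop and the mid cap is against it, about 5 mm to one side along the near rail. I saw nothing else on the bench moved, and the arm was clear.

**Readings that disagreed or went wrong:**
- **First press:** the long cap's press peaked at about 81 N at the wrist, under the 120 N limit. The force came through the fingers and the gripped cap, so I took the 40 N body limit as not touched, but I could not check that. I repeated that press more gently, at about 20–26 N; the mid cap's press was about 23 N.
- **Mid cap tilt:** the top camera suggested one side of the mid cap sat 2–3 mm high. The closer wrist view showed it flat.
- **Mid cap grip:** my first grip for pressing the mid cap was too shallow, so I regripped before pressing.

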